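# Set the bench caliper to a pattern foot

### The arm

A 6-joint arm with a two-finger parallel gripper is mounted at the origin on the work surface. World frame = base frame: x ahead of the robot, y to its left, z up, the work surface at z = 0. Lengths are in mm, angles in rad, forces in N, time in s.
With the tool pointing down it reaches from about 300 to 775 mm from the base axis. Payload 14.6 kg.
Tool frame: the origin (TCP) lies between the finger pads, 19 mm behind the fingertips; this is the grasp point; z points along the fingers, y is the line along which they close (so a half turn about z gives the same grasp; the last joint's range is limited). The gripper opens to 94 mm and grips with 3 to 60 N. Pads are 16 mm wide; open, the fingers measure 119 mm over their backs; the gripper's body (75 mm by 177 mm) begins 78 mm behind the grasp point.
Start: joints at [1.126, 0.3, 1.521, -0, 1.321, -0.067], TCP at [202.879, 511.204, 224.246] pointing down, gripper open.
Joint ranges: [-3.03, 3.03], [-0.79, 2.21], [0.23, 2.52], [-1.04, 4.18], [0, 3.07], [-2.55, 2.55]. Speed limits (rad/s): [2.22, 2.22, 2.57, 3.14, 3.14, 3.14].

### API

Orientations are given as [roll, pitch, yaw] about the fixed x, y, z axes, in that order (R = Rz(yaw) Ry(pitch) Rx(roll)).
In Python, from cell import manip, cams, job gives the robot as it stands.
- The arm moves only by the tool jog_arm, never from a script. Its argument "commands" is a list of rows, each an object of numbers: "dx", "dy", "dz": the shift along the tool's x, y, z each as a share of 40 mm, from -1 to 1; "ax", "ay", "az": the turn, a rotation vector about the tool's x, y, z each as a share of 10 degrees, from -1 to 1; "gripper": the closure, from 0 (fully open) to 1 (shut). A call has 1 to 10 rows; each row shifts and turns the commanded pose from where the row before left it, along the tool's axes as they then stand; what a row does not reach is not made up. A row lasts 1/8 s, in which the tool goes at most 62.5 mm and 10.7 degrees, less where a joint would pass 70% of its speed; a pose out of reach is approached as far as the arm can. A call with a number of a shift or a turn outside -1 to 1 is refused whole. A call with a gripper value outside its range is refused whole. The fingers move at their own pace and stop on an object; "squeeze" is the grip in N (left out, the last holds). Time passes only in rows, so rows that do not move let the fingers close. It gives the time, the measured TCP pose, the force, the opening and the grip force at its end, in the units of the state.
- manip.read_state(): the state, without advancing time (a new reading comes with each control period).
- cams.camera(name): name is "side" or "top"; returns a dict with "image" (384x512x3 uint8, red, green, blue), "fx", "fy", "cx", "cy" (pixels), "world_to_cam" (4x4, takes a point from world to camera coordinates). Camera axes: x right, y down, z forward; pixel columns grow to the right and rows downward; lengths in mm; the calibration is good to about 2 mm. A picture is of the moment at which its call begins. There is no depth.
- job.sign_off(): hands the job in; it is judged then, once.
The state is a dict: "clock": time; "joints": joint angles; "qd": joint speeds; "effort": joint torques, N m; "eef_pos": TCP position; "eef_rot": TCP orientation; "wrist_force": force on the tool from outside, world axes, zero at the start; "moment": the same for the moment, N m; "finger_gap": finger opening in mm; "finger_force": force on a finger pad.
Only numpy, scipy, OpenCV 4.12 (cv2) and the standard library are available. Lean on these libraries where they do the work, as an engineer would, in place of code of your own. Each camera call takes 0.05 s, during which the arm holds its last target. There are 200 camera calls.

### The job

Set the bench caliper to the length of the pattern foot, the straight turned wooden foot with two narrow grooves that lies on the cradle with two other feet: lay it in the caliper's sloping rest and slide it along the ledge up against the fixed jaw, then let go of it and slide the moving jaw gently shut until both jaws bear on its ends. Leaving the caliper at that setting, lift the foot out and lay it back in its own place on the cradle, and leave the other feet and the things on the bench where they are.

Things in the scene. Friction and masses are not known exactly. Their poses are not given: they have to be found in the camera images.
- stand: Heavy fixed bench-caliper stand, base 165 x 330 mm, 120 mm high. Its steel face plate slopes 30 degrees, rising towards local +x; local y runs along the caliper beam; origin at the centre of the underside. A tool square to the plate leans 30 degrees from vertical and points down and towards local +x. A ledge along the plate's low edge makes, with the plate, the rest for the part.
- fixed_jaw: Fixed steel jaw, one with the beam. Axes follow the slope: x up the slope, y along the beam in the opening direction, z square off the plate. Origin: corner of plate (z = 0) and ledge, level with the jaw's measuring face (y = 0; jaw fills y < 0). In the stand's frame it is at x -50, y -115, z 35 mm. Both jaws span x 6 to 82, z 17 to 27 mm, and are 11 mm wide at the tip, 20 mm near the beam.
- ledge (a point): Top of the ledge: centre of its inner top edge. Axes as the fixed jaw. The ledge fills x -8 to 0, y -42 to 258, z 0 to 10 mm in the fixed jaw's frame; there is nothing below it down the slope but the plate's edge 22 mm away.
- beam (a point): Centre of the beam's upper face. In the fixed jaw's frame the beam fills x 80 to 98, z up to 25 mm; two clamp blocks hold it, at y -46 to -26 and 254 to 274 mm, z up to 36 mm. Axes as the fixed jaw.
- rest (a point): Where the centre of the pattern foot belongs when it lies in the rest butted against the fixed jaw: in the fixed jaw's frame x 18.4, y 30, z 22 mm; axes as the fixed jaw. The foot then touches the plate and the ledge's inner top edge, its axis along y, and stays there when released.
- moving_jaw: Moving steel jaw, carried by the slider. Same axes as the fixed jaw, origin in the same corner but level with the moving jaw's own measuring face (y = 0; the jaw fills y > 0).
- slide (a joint): Opening of the caliper: distance between the two measuring faces, m. 0 shut, 0.170 fully open; starts between 0.085 and 0.140. It takes about 1.5 N to move the slider, which slides level and stays where it is left.
- grip (a point): Where to take the slider, its black display housing: in the moving jaw's frame x 73 to 111 (38 mm, the width to grip across), y 0 to 75, z 13 to 36 mm. The point is in the middle of the 38 mm, 48 mm from the jaw's face and 30 mm off the plate; axes as the jaws. With the TCP here and the tool square to the plate the fingertips clear the plate by 11 mm.
- cradle: Fixed plywood cradle 76 x 290 mm: an 8 mm board with two parallel battens (each 12 mm wide, tops at 22 mm, inner edges 28 mm apart) along its local y. Origin at the centre of the underside, z up. Three turned feet lie across the gap of the battens, in line along local y, about 90 mm from centre to centre, in any order.
- pattern: The pattern foot: straight cylinder of pale wood, 44 mm diameter, 60 mm long, with two narrow shallow grooves, one 15 mm from each end. Origin at its centre, axis along its own y. It lies on the battens with its axis 39 mm above the bench, along the cradle's y, with free space on both sides for fingers.
- waisted_foot: Another foot, 44 mm at the ends, waisted to 25 mm in the middle, 72 mm long; origin at its centre, axis along its y. Bystander.
- ball_foot: Another foot, 44 mm end discs with a 40 mm ball between thin necks, 48 mm long; origin at its centre, axis along its y. Bystander.
- sanding_block: Cork sanding block 70 x 100 x 35 mm near the front of the bench; origin at the centre of its underside. Bystander.
- glue_bottle: White glue bottle, 64 mm diameter, 170 mm high, left; origin at its base. Bystander.
- filler_tin: Bare metal tin, 68 mm diameter, 70 mm high, at the back; origin at its base. Bystander.
- tape_roll: Roll of paper tape lying flat, 100 mm diameter, 24 mm high, right; origin at the centre of its underside. Bystander.
- screwdriver: Screwdriver 200 mm long lying at the right. Bystander.
Not all that is in view belongs to the job. What is shaped like the pattern but purple or turquoise is not meant.

How it is judged:
By the outcome, as a careful person would: the job done as asked, in the order asked, and still so for the second after the job is handed in, with the robot touching nothing.
It also fails if it takes over 58 s, if anything falls off the work surface, if the arm or the gripper's body presses on something with over 40 N, if the wrist force passes 120 N, or if a joint passes its speed limit or range.

## Working session

There is one attempt and no reset: what is moved stays moved. The work goes in short steps, Python scripts to look and compute and a tool call to move; the robot and the scene stay as the last step left them, time stands still between calls to the robot, and variables do not carry over. Pictures are saved under pics/ and viewed, at most 10 in all, crops included, and the job is handed in when it is done.

Besides the shell and the picture viewer there is one more tool, called after ">>>" as name(argument=value, ...), one argument or row to a line, values as JSON. jog_arm: Moves the arm, as the interface text tells. Shift numbers are shares of 40 mm and turn numbers shares of 10 degrees, none past 1 either way. Its arguments: {"type":"object","properties":{"commands":{"type":"array"},"squeeze":{"type":"number"}},"required":["commands"]}

```bash
ls; mkdir -p pics; python3 - <<'E'
from cell import manip,cams,job
import cv2,numpy as np
for n in("top","side"):
    c=cams.camera(n); cv2.imwrite(f"pics/{n}0.png",cv2.resize(c["image"][:,:,::-1],(800,600),interpolation=cv2.INTER_CUBIC))
    np.savez(f"{n}.npz",**c); print(n,c["fx"],c["fy"],c["cx"],c["cy"],np.round(c["world_to_cam"],3).tolist())
print(manip.read_state())
E
```

```text
pics
top 390.53644983555245 390.53644983555245 259.22266043264625 191.135035862634 [[-0.0, -1.0, 0.018, 25.329], [-0.988, -0.002, -0.154, 557.34], [0.154, -0.018, -0.988, 1389.944], [0.0, 0.0, 0.0, 1.0]]
side 352.6829109051407 352.6829109051407 254.93527298217802 192.809002851787 [[0.878, -0.478, 0.005, -497.669], [-0.347, -0.644, -0.682, 296.185], [0.329, 0.597, -0.732, 1072.403], [0.0, 0.0, 0.0, 1.0]]
{'clock': 0.1, 'joints': array([ 1.12639808e+00,  3.00410593e-01,  1.52154631e+00,  2.35063313e-05,
        1.32067476e+00, -6.65938620e-02]), 'qd': array([-0.00114258, -0.00084133, -0.00021553, -0.00020039,  0.0001297 ,
        0.00043015]), 'effort': array([ 3.09283256e-03, -5.32644582e+01, -3.53288662e+01,  7.09571620e-02,
        2.33519368e-02, -6.43673411e-05]), 'eef_pos': array([202.78340048, 511.01465109, 223.73421   ]), 'eef_rot': array([-3.14055746e+00, -9.18591091e-05,  2.76378239e+00]), 'wrist_force': array([ 0.16644277,  0.31120563, -0.27680142]), 'moment': array([ 0.00278253, -0.02753295,  0.01826281]), 'finger_force': 0.0, 'finger_gap': 94.05909610193876}
```

View pics/top0.png

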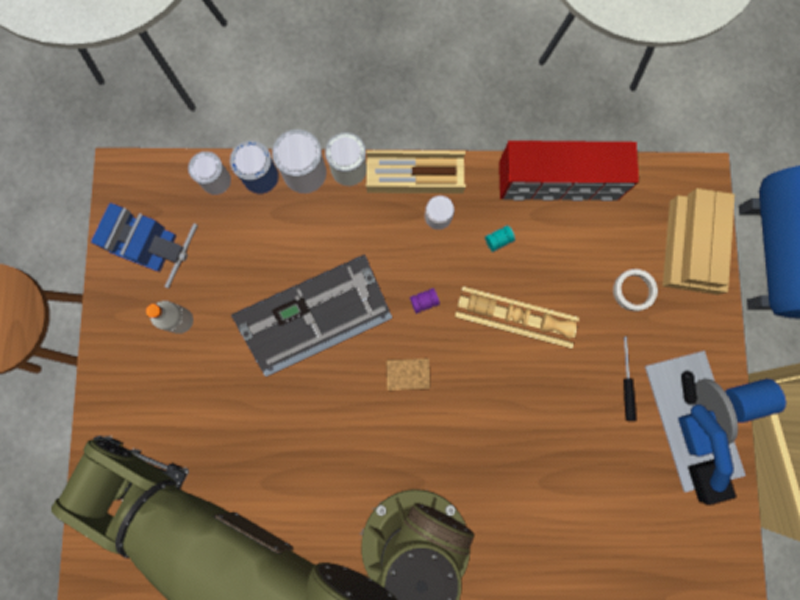

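View pics/side0.png

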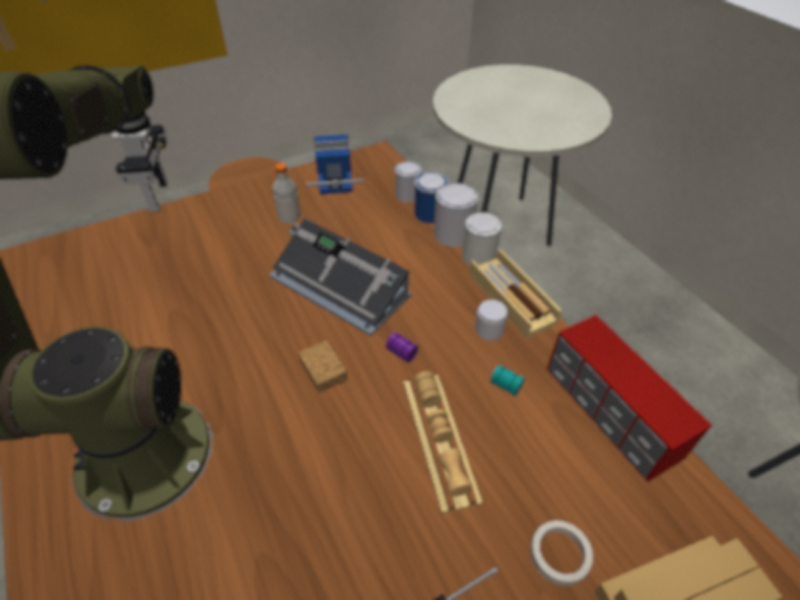

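The top view shows the cradle at about (517,317), with feet near (478,303), (518,314) and (558,325). The purple cylinder at (425,300) and the turquoise one at (500,238) are decoys. The caliper is at about (311,315), with the fixed jaw on the right and the slider at (290,312). Next I'll crop in close on the cradle and caliper.

```bash
python3 - <<'E'
import cv2,numpy as np
t=np.load("top.npz")["image"][:,:,::-1]; s=np.load("side.npz")["image"][:,:,::-1]
f=lambda im,x,y,w,h,W,H:cv2.resize(im[y:y+h,x:x+w],(W,H),interpolation=cv2.INTER_CUBIC)
a=f(t,285,180,90,45,800,400)
cv2.imwrite("pics/crad.png",np.vstack([a,f(s,250,232,64,16,800,200)]))
cv2.imwrite("pics/cal.png",f(t,145,160,108,81,800,600))
E
```

```text
(no output)
```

View pics/crad.png

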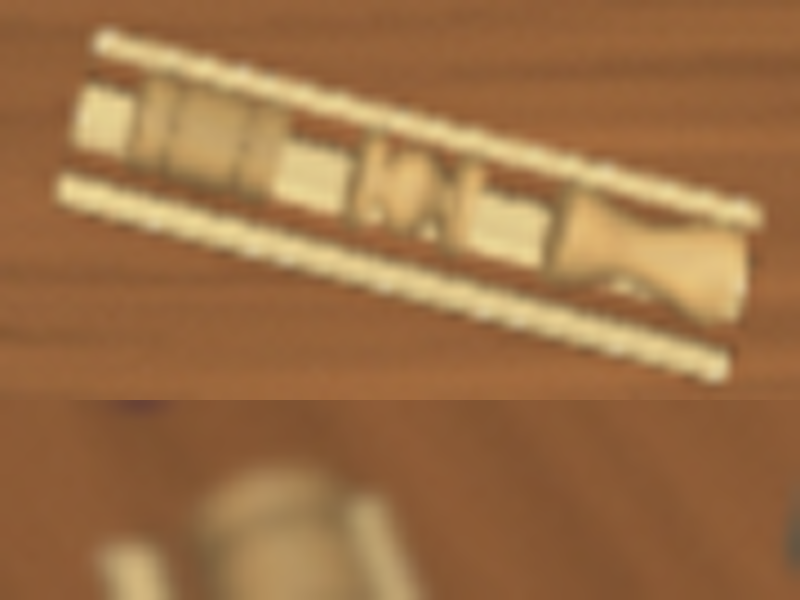

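View pics/cal.png

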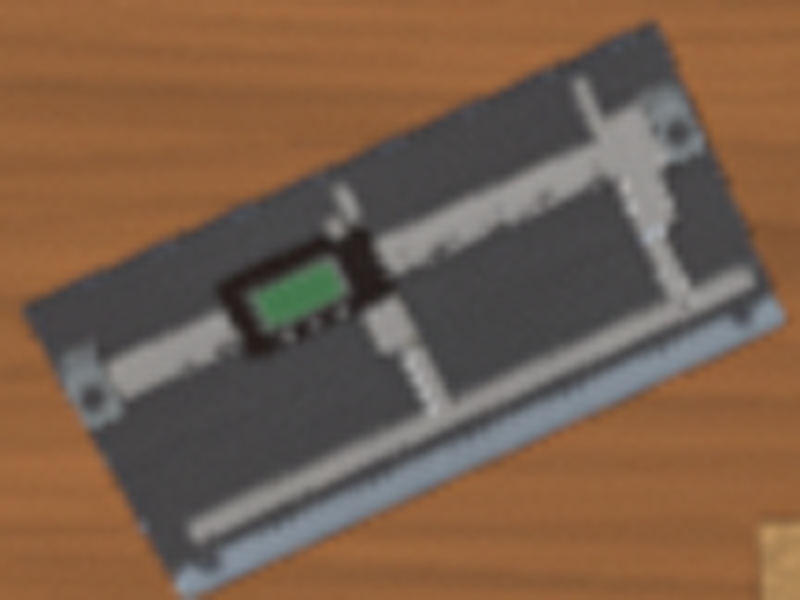

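The pattern is the leftmost foot, at crop (208,135), or about pixel (308,195) in the raw top image: a straight cylinder with two grooves. The ball foot is in the middle at crop (418,190) and the waisted foot on the right at (650,255). Purple and turquoise are decoys. The caliper's ledge runs from crop (195,530) to (750,280), with the fixed jaw on the right and the slider at (300,292). Now I'll measure these.

```bash
cat > h.py <<'E'
import numpy as np,cv2
from scipy.spatial.transform import Rotation as R
def ray(c,px,z):
    W=c["world_to_cam"]; d=W[:3,:3].T@np.array([(px[0]-c["cx"])/c["fx"],(px[1]-c["cy"])/c["fy"],1.]); o=-W[:3,:3].T@W[:3,3]
    return o+d*(z-o[2])/d[2]
def proj(c,P):
    W=c["world_to_cam"]; p=np.atleast_2d(P)@W[:3,:3].T+W[:3,3]
    return np.c_[c["fx"]*p[:,0]/p[:,2]+c["cx"],c["fy"]*p[:,1]/p[:,2]+c["cy"]]
E
python3 - <<'E'
from h import *
t=np.load("top.npz"); im=t["image"]; hsv=cv2.cvtColor(im,cv2.COLOR_RGB2HSV)
tp=lambda cx,cy,x0,y0,s:(x0+(cx+.5)/s-.5,y0+(cy+.5)/s-.5)
# cradle: bright pale mask
m=((hsv[...,2]>200)&(hsv[...,1]<140)).astype(np.uint8); mm=np.zeros_like(m); mm[180:225,285:375]=m[180:225,285:375]
ys,xs=np.nonzero(mm); rect=cv2.minAreaRect(np.c_[xs,ys].astype(np.float32)); bx=cv2.boxPoints(rect)
P=np.array([ray(t,b,8) for b in bx]); print("cradle",np.round(bx,1).tolist(),np.round(P,1).tolist(),np.round(P.mean(0),1),[round(np.linalg.norm(P[i]-P[i-1]),1) for i in range(4)])
e=[P[i]-P[i-1] for i in range(4)]; k=int(np.argmax([np.linalg.norm(v) for v in e])); v=e[k]/np.linalg.norm(e[k]); v=v if v[1]>0 else -v
print("cradle y dir",v.round(4),"angle of y",np.degrees(np.arctan2(v[1],v[0])))
# profile along the top of the feet
C=P.mean(0); g=im.astype(float).mean(2).astype(np.float32); nrm=np.array([v[1],-v[0],0])
ss=np.arange(40,150,2.); prof=0
for o in(-9,-5,0,5,9):
    z=39+np.sqrt(22**2-o*o); q=proj(t,np.array([[C[0],C[1],z]+v*s+nrm*o for s in ss])).astype(np.float32)
    prof=prof+cv2.remap(g,q[:,:1],q[:,1:],cv2.INTER_LINEAR)[:,0]/5
print([(int(a),int(b)) for a,b in zip(ss,prof)])
# ledge ends
for nm,p in dict(L=(195,530),R=(750,280)).items(): print(nm,ray(t,tp(*p,145,160,800/108),41.7).round(1))
s=np.load("side.npz")["image"]
cv2.imwrite("pics/scal.png",cv2.resize(s[135:215,168:268,::-1],(750,600),interpolation=cv2.INTER_CUBIC))
E
```

```text
cradle [[291.0, 202.10000610351562], [296.1000061035156, 183.3000030517578], [370.70001220703125, 203.39999389648438], [365.70001220703125, 222.1999969482422]] [[521.5, -93.9, 8.0], [593.1, -114.0, 8.0], [517.1, -394.1, 8.0], [446.5, -372.0, 8.0]] [ 519.6 -243.5    8. ] [np.float64(288.0), np.float64(74.3), np.float64(290.3), np.float64(74.0)]
cradle y dir [ 0.2617  0.9651 -0.    ] angle of y 74.82878817371714
[(40, 155), (42, 159), (44, 158), (46, 157), (48, 158), (50, 158), (52, 158), (54, 159), (56, 159), (58, 157), (60, 155), (62, 155), (64, 154), (66, 151), (68, 150), (70, 149), (72, 149), (74, 147), (76, 143), (78, 139), (80, 137), (82, 139), (84, 144), (86, 148), (88, 150), (90, 151), (92, 151), (94, 151), (96, 151), (98, 151), (100, 151), (102, 151), (104, 149), (106, 145), (108, 140), (110, 137), (112, 139), (114, 145), (116, 150), (118, 152), (120, 152), (122, 145), (124, 136), (126, 135), (128, 143), (130, 152), (132, 157), (134, 159), (136, 160), (138, 162), (140, 162), (142, 160), (144, 159), (146, 154), (148, 139)]
L [411.1 344.   41.7]
R [534.3  75.   41.7]
```

View pics/scal.png

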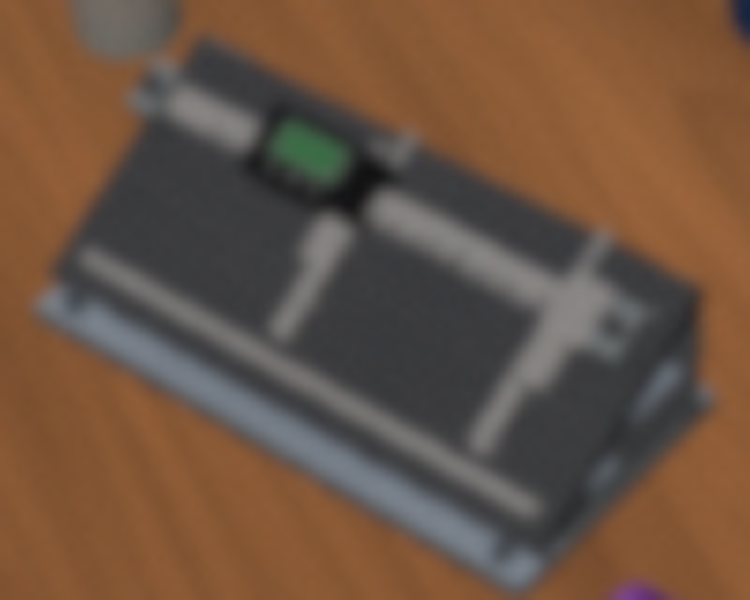

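The side crop shows the ledge from crop (82,255) to (540,512), the fixed jaw at the right with its tip at (480,445), and the moving jaw tip at (280,330). I'll refine the stand pose with edge profiles in both views.

```bash
cat >> h.py <<'E'
S=np.array([np.cos(np.pi/6),0,.5]); N=np.array([-.5,0,np.cos(np.pi/6)])
def J2W(xyz,st): # fixed-jaw frame -> world ; st=(x,y,yaw of stand)
    xyz=np.atleast_2d(xyz); L=np.array([-50,-115,35.])+np.outer(xyz[:,0],S)+np.outer(xyz[:,1],[0,1,0])+np.outer(xyz[:,2],N)
    return L@R.from_euler('z',st[2]).as_matrix().T+[st[0],st[1],0]
def prof(c,g,P):
    q=proj(c,P).astype(np.float32); return cv2.remap(g,q[:,:1].copy(),q[:,1:].copy(),cv2.INTER_LINEAR)[:,0]
E
python3 - <<'E'
from h import *
cs={n:np.load(n+".npz") for n in("top","side")}
def fromends(l,r):
    d=l-r; yaw=np.arctan2(d[1],d[0])-np.pi/2; mid=(l+r)/2
    off=J2W([-4,108,10],(0,0,yaw))[0]; return np.array([mid[0]-off[0],mid[1]-off[1],yaw])
A=np.array
print("side ends",(l:=ray(cs["side"],(168+82.5/7.5-.5,135+255.5/7.5-.5),41.7)).round(1),(r:=ray(cs["side"],(168+540.5/7.5-.5,135+512.5/7.5-.5),41.7)).round(1),np.linalg.norm(l-r))
for n,c in cs.items():
    st=fromends(A([411.1,344,41.7]),A([534.3,75,41.7])); g=c["image"].astype(float).mean(2).astype(np.float32)
    for it in range(3):
        xs=np.arange(-14,8,.5); cen=[]
        yy=[y for y in np.arange(-30,250,8.)]
        for y in yy:
            p=prof(c,g,J2W([[x,y,10] for x in xs],st)); w=np.clip(p-np.median(p)-15,0,None)
            w[np.abs(xs+4)>9]=0; cen.append((w*xs).sum()/w.sum() if w.sum()>50 else np.nan)
        cen=A(cen); ok=np.isfinite(cen)&(np.abs(cen-np.nanmedian(cen))<1.2); k=np.polyfit(A(yy)[ok],cen[ok],1)
        ends=[]
        for e,sg in((-42,-1),(258,1)):
            s=np.arange(-14,14.1,.5); p=prof(c,g,J2W([[np.polyval(k,e),e+sg*a,10] for a in s],st))
            h=(p[:10].mean()+p[-10:].mean())/2; i=np.nonzero(p<h)[0][0]; ends.append(e+sg*s[i])
        # correct
        P=J2W([[np.polyval(k,ends[1]),ends[1],10],[np.polyval(k,ends[0]),ends[0],10]],st)
        # rays back on z=41.7
        q=proj(c,P); st=fromends(ray(c,q[0],41.7),ray(c,q[1],41.7))
    # check: jaw faces, profile along y at x=30,z=27
    s=np.arange(-30,150,1.5); p=sum(prof(c,g,J2W([[x,y,27] for y in s],st)) for x in(25,35,45))/3
    gr=np.gradient(p); print(n,st.round(4),"deg",np.degrees(st[2]).round(2),"len",ends[1]-ends[0],"slope",k.round(4),"nfit",ok.sum(),"edges(y,grad)",[(s[i],round(gr[i],1)) for i in range(1,len(s)-1) if abs(gr[i])>5 and abs(gr[i])>=max(abs(gr[i-1]),abs(gr[i+1]))])
    x=np.arange(60,125,1.); p=sum(prof(c,g,J2W([[a,y,25] for a in x],st)) for y in(35,45,55))/3; gr=np.gradient(p); print(" beam edges",x[gr.argmax()],x[gr.argmin()],"want 80,98")
E
```

```text
side ends [411.4 341.5  41.7] [541.2  68.6  41.7] 302.12524581111506
top [5.228397e+02 2.420402e+02 4.383000e-01] deg 25.11 len 300.0 slope [-0.     -3.9969] nfit 32 edges(y,grad) [(np.float64(-13.5), np.float32(16.2)), (np.float64(-1.5), np.float32(-18.1)), (np.float64(115.5), np.float32(16.7)), (np.float64(127.5), np.float32(-16.9))]
 beam edges 79.0 98.0 want 80,98
side [5.262986e+02 2.361275e+02 4.401000e-01] deg 25.22 len 301.5 slope [-4.0000e-04 -3.9954e+00] nfit 10 edges(y,grad) [(np.float64(-12.0), np.float32(7.7)), (np.float64(3.0), np.float32(-8.6)), (np.float64(115.5), np.float32(8.1)), (np.float64(130.5), np.float32(-7.1))]
 beam edges 79.0 99.0 want 80,98
```

```bash
cat >> h.py <<'E'
YAW0=np.degrees
def todo(p,Rt):
    from cell import manip
    s=manip.read_state(); Rc=R.from_euler('xyz',s["eef_rot"])
    d=R.from_matrix(Rc.as_matrix().T@Rt.as_matrix()).as_rotvec()
    print("t",s["clock"].round(2) if hasattr(s["clock"],'round') else s["clock"],"pos",s["eef_pos"].round(1),"tgt",np.round(p,1),"F",s["wrist_force"].round(1),"gap",round(s["finger_gap"],1))
    print(" turn units",(np.degrees(d)/10).round(3)," shift units in current tool",(Rc.inv().apply(np.array(p)-s["eef_pos"])/40).round(3)," in target tool",(Rt.inv().apply(np.array(p)-s["eef_pos"])/40).round(3))
down=lambda yawdeg:R.from_euler('xyz',[np.pi,0,np.radians(yawdeg)])
def sq(st): # tool square to the plate
    Y=R.from_euler('z',st[2]); return R.from_matrix(np.c_[Y.apply([0,1,0]),Y.apply(S),Y.apply(-N)])
E
python3 - <<'E'
from h import *
s=np.load("side.npz"); hsv=cv2.cvtColor(s["image"],cv2.COLOR_RGB2HSV)
m=((hsv[...,2]>185)&(hsv[...,1]<150)); mm=np.zeros_like(m); mm[236:328,254:312]=m[236:328,254:312]
ys,xs=np.nonzero(mm); P=np.array([ray(s,(x,y),8)[:2] for x,y in zip(xs,ys)],np.float32); r=cv2.minAreaRect(P); print(len(xs),r)
E
```

```text
606 ((524.8963012695312, -247.09877014160156), (285.9817199707031, 72.69081115722656), 75.06688690185547)
```

>>> jog_arm(
  commands=[
    {"dx": -1, "az": 0.413, "gripper": 0},
    {"dx": -1, "az": 0.413},
    {"dx": -1, "az": 0.413},
    {"dx": -1, "az": 0.413},
    {"dx": -1, "az": 0.413},
    {"dx": -1, "az": 0.413},
    {"dx": -1, "az": 0.413},
    {"dx": -1, "az": 0.413},
    {"dx": -1, "az": 0.413},
    {"dx": -1, "az": 0.413},
  ],
)

```text
schema error: expected keys dx, dy, dz, ax, ay, az, gripper
```

>>> jog_arm(
  commands=[
    {"dx": -1, "az": 0.413},
    {"dx": -1, "az": 0.413},
    {"dx": -1, "az": 0.413},
    {"dx": -1, "az": 0.413},
    {"dx": -1, "az": 0.413},
    {"dx": -1, "az": 0.413},
    {"dx": -1, "az": 0.413},
    {"dx": -1, "az": 0.413},
    {"dx": -1, "az": 0.413},
    {"dx": -1, "az": 0.413},
  ],
)

```text
schema error: expected keys dx, dy, dz, ax, ay, az, gripper
```

```bash
python3 -c "
from h import *
todo([544.5,-151.8,150],down(74.83))"
```

```text
t 0.1 pos [202.8 511.  223.7] tgt [ 544.5 -151.8  150. ] F [ 0.2  0.3 -0.3] gap 94.1
 turn units [-5.000e-03  4.000e-03  8.352e+00]  shift units in current tool [-14.053 -12.248   1.855]  in target tool [-13.757  12.581   1.843]
```

>>> jog_arm(
  commands=[
    {"dx": -1, "dy": 0, "dz": 0, "ax": 0, "ay": 0, "az": 0.413, "gripper": 0},
    {"dx": -1, "dy": 0, "dz": 0, "ax": 0, "ay": 0, "az": 0.413, "gripper": 0},
    {"dx": -1, "dy": 0, "dz": 0, "ax": 0, "ay": 0, "az": 0.413, "gripper": 0},
    {"dx": -1, "dy": 0, "dz": 0, "ax": 0, "ay": 0, "az": 0.413, "gripper": 0},
    {"dx": -1, "dy": 0, "dz": 0, "ax": 0, "ay": 0, "az": 0.413, "gripper": 0},
    {"dx": -1, "dy": 0, "dz": 0, "ax": 0, "ay": 0, "az": 0.413, "gripper": 0},
    {"dx": -1, "dy": 0, "dz": 0, "ax": 0, "ay": 0, "az": 0.413, "gripper": 0},
    {"dx": -1, "dy": 0, "dz": 0, "ax": 0, "ay": 0, "az": 0.413, "gripper": 0},
    {"dx": -1, "dy": 0, "dz": 0, "ax": 0, "ay": 0, "az": 0.413, "gripper": 0},
    {"dx": -1, "dy": 0, "dz": 0, "ax": 0, "ay": 0, "az": 0.413, "gripper": 0},
  ],
)

```text
clock: 1.35
eef_pos: [502.3, 257.2, 223.9]
eef_rot: [-3.141, -0.0, 2.041]
wrist_force: [0.0, -0.4, -0.3]
finger_gap: 93.9
finger_force: 0.0
```

>>> jog_arm(
  commands=[
    {"dx": -1, "dy": 0, "dz": 0, "ax": 0, "ay": 0, "az": 0.413, "gripper": 0},
    {"dx": -1, "dy": 0, "dz": 0, "ax": 0, "ay": 0, "az": 0.413, "gripper": 0},
    {"dx": -1, "dy": 0, "dz": 0, "ax": 0, "ay": 0, "az": 0.413, "gripper": 0},
    {"dx": -1, "dy": 0, "dz": 0, "ax": 0, "ay": 0, "az": 0.413, "gripper": 0},
    {"dx": -1, "dy": 0, "dz": 0, "ax": 0, "ay": 0, "az": 0.413, "gripper": 0},
    {"dx": -1, "dy": 0, "dz": 0, "ax": 0, "ay": 0, "az": 0.413, "gripper": 0},
    {"dx": -1, "dy": 0, "dz": 0, "ax": 0, "ay": 0, "az": 0.413, "gripper": 0},
    {"dx": -1, "dy": 0, "dz": 0, "ax": 0, "ay": 0, "az": 0.413, "gripper": 0},
    {"dx": -1, "dy": 0, "dz": 0, "ax": 0, "ay": 0, "az": 0.413, "gripper": 0},
    {"dx": -1, "dy": 0, "dz": 0, "ax": 0, "ay": 0, "az": 0.413, "gripper": 0},
  ],
)

```text
clock: 2.6
eef_pos: [559.1, -130.1, 223.9]
eef_rot: [-3.141, -0.0, 1.32]
wrist_force: [1.1, -0.3, 0.3]
finger_gap: 94.1
finger_force: 0.0
```

```bash
python3 -c "
from h import *
todo([546.9,-153.5,120],down(74.95))"
```

```text
t 2.6 pos [ 559.1 -130.1  223.9] tgt [ 546.9 -153.5  120. ] F [ 1.1 -0.3  0.3] gap 94.1
 turn units [-0.004 -0.     0.067]  shift units in current tool [-0.642 -0.147  2.597]  in target tool [-0.643 -0.142  2.597]
```

>>> jog_arm(
  commands=[
    {"dx": -0.643, "dy": -0.145, "dz": 0.6, "ax": 0, "ay": 0, "az": 0.067, "gripper": 0},
    {"dx": 0, "dy": 0, "dz": 1, "ax": 0, "ay": 0, "az": 0, "gripper": 0},
    {"dx": 0, "dy": 0, "dz": 1, "ax": 0, "ay": 0, "az": 0, "gripper": 0},
    {"dx": 0, "dy": 0, "dz": 0.4, "ax": 0, "ay": 0, "az": 0, "gripper": 0},
    {"dx": 0, "dy": 0, "dz": 0, "ax": 0, "ay": 0, "az": 0, "gripper": 0},
  ],
)

```text
clock: 3.22
eef_pos: [547.3, -152.2, 103.9]
eef_rot: [-3.14, -0.0, 1.311]
wrist_force: [0.5, -0.6, 0.6]
finger_gap: 94.4
finger_force: 0.0
```

```bash
python3 - <<'E'
from h import *
from cell import cams
todo([546.9,-153.5,48],down(74.95))
o=[]
for n,b in(("top",(270,165)),("side",(225,195))):
    c=cams.camera(n); np.savez(n+"1.npz",**c); x,y=b; o.append(cv2.resize(c["image"][y:y+75,x:x+75,::-1],(400,400),interpolation=cv2.INTER_CUBIC))
cv2.imwrite("pics/app.png",np.hstack(o))
E
```

```text
t 3.225 pos [ 547.3 -152.2  103.9] tgt [ 546.9 -153.5   48. ] F [ 0.5 -0.6  0.6] gap 94.4
 turn units [-0.007 -0.001  0.014]  shift units in current tool [-3.300e-02 -1.000e-03  1.399e+00]  in target tool [-0.033 -0.003  1.399]
```

View pics/app.png

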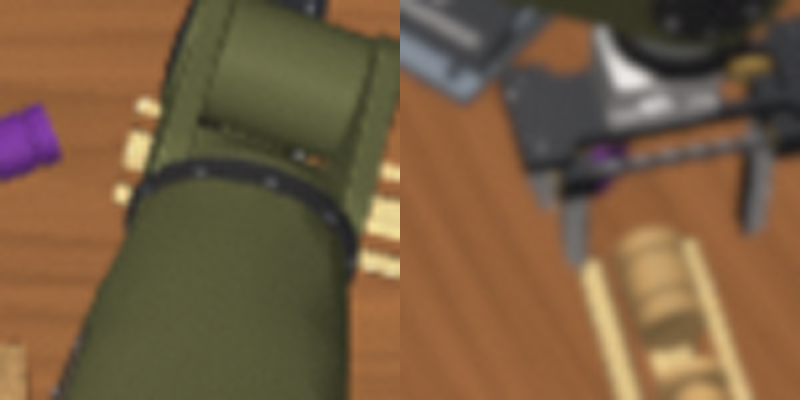

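The side view shows the fingertips at crop (577,262) and (752,235), with the grooved foot between and below them at (655,280). I'll use the known tip positions to check the side camera's bias.

```bash
python3 - <<'E'
from h import *
from cell import manip
s=np.load("side1.npz"); st=manip.read_state(); Rc=R.from_euler('xyz',st["eef_rot"])
for y in(-53,53):
    P=st["eef_pos"]+Rc.apply([0,y,19]); q=proj(s,P)[0]; print(y,P.round(1),"crop px",((q-[225,195]+.5)*400/75+[400,0]).round(0))
def back(cx,cy,z): return ray(s,((cx-400+.5)*75/400+225-.5,(cy+.5)*75/400+195-.5),z).round(1)
print(back(577,262,85),back(752,235,85))
E
```

```text
-53 [ 497.  -138.9   86.6] crop px [572. 257.]
53 [ 599.4 -166.2   86.8] crop px [747. 222.]
[ 498.5 -142.6   85. ] [ 598.  -174.7   85. ]
```

>>> jog_arm(
  commands=[
    {"dx": -0.033, "dy": 0, "dz": 0.7, "ax": 0, "ay": 0, "az": 0.014, "gripper": 0},
    {"dx": 0, "dy": 0, "dz": 0.7, "ax": 0, "ay": 0, "az": 0, "gripper": 0},
    {"dx": 0, "dy": 0, "dz": 0, "ax": 0, "ay": 0, "az": 0, "gripper": 0.3},
    {"dx": 0, "dy": 0, "dz": 0, "ax": 0, "ay": 0, "az": 0, "gripper": 0.4},
    {"dx": 0, "dy": 0, "dz": 0, "ax": 0, "ay": 0, "az": 0, "gripper": 0.45},
    {"dx": 0, "dy": 0, "dz": 0, "ax": 0, "ay": 0, "az": 0, "gripper": 0.45},
  ],
  squeeze=5,
)

```text
clock: 4.08
eef_pos: [547.5, -153.7, 49.1]
eef_rot: [3.14, 0.0, 1.308]
wrist_force: [-0.5, -1.2, -0.6]
finger_gap: 57.1
finger_force: 0.0
```

```bash
python3 - <<'E'
from h import *
from cell import cams
todo([546.9,-153.5,48],down(74.95))
c=cams.camera("side"); cv2.imwrite("pics/cl.png",cv2.resize(c["image"][205:265,245:325,::-1],(800,600),interpolation=cv2.INTER_CUBIC))
E
```

```text
t 4.075 pos [ 547.5 -153.7   49.1] tgt [ 546.9 -153.5   48. ] F [-0.5 -1.2 -0.6] gap 57.1
 turn units [ 0.007  0.001 -0.   ]  shift units in current tool [ 0.002 -0.015  0.028]  in target tool [ 0.002 -0.015  0.028]
```

View pics/cl.png

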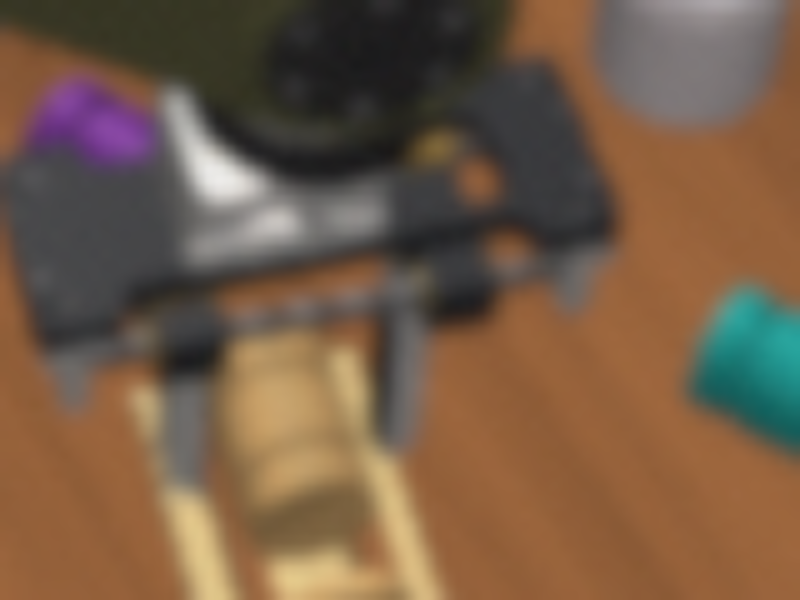

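The foot sits between the fingers, with a finger at x≈215 and x≈380 and the foot spanning about 235–358. It is close to centred, so I'll close.

>>> jog_arm(
  commands=[
    {"dx": 0, "dy": 0, "dz": 0, "ax": 0, "ay": 0, "az": 0, "gripper": 0.5},
    {"dx": 0, "dy": 0, "dz": 0, "ax": 0, "ay": 0, "az": 0, "gripper": 0.55},
    {"dx": 0, "dy": 0, "dz": 0, "ax": 0, "ay": 0, "az": 0, "gripper": 0.6},
    {"dx": 0, "dy": 0, "dz": 0, "ax": 0, "ay": 0, "az": 0, "gripper": 0.7},
    {"dx": 0, "dy": 0, "dz": 0, "ax": 0, "ay": 0, "az": 0, "gripper": 0.7},
  ],
  squeeze=5,
)

```text
clock: 4.75
eef_pos: [547.6, -153.8, 48.6]
eef_rot: [3.14, 0.0, 1.308]
wrist_force: [4.7, -1.4, 3.2]
finger_gap: 43.9
finger_force: 5.0
```

>>> jog_arm(
  commands=[
    {"dx": 0, "dy": 0.025, "dz": 0, "ax": 0, "ay": 0, "az": 0, "gripper": 0.7},
    {"dx": 0, "dy": 0, "dz": 0, "ax": 0, "ay": 0, "az": 0, "gripper": 0.7},
  ],
  squeeze=5,
)

```text
clock: 5.0
eef_pos: [548.0, -153.9, 48.3]
eef_rot: [-3.141, -0.0, 1.308]
wrist_force: [0.5, 0.3, 5.0]
finger_gap: 43.8
finger_force: 5.0
```

>>> jog_arm(
  commands=[
    {"dx": 0, "dy": 0, "dz": 0, "ax": 0, "ay": 0, "az": 0, "gripper": 0.7},
    {"dx": 0, "dy": 0, "dz": 0, "ax": 0, "ay": 0, "az": 0, "gripper": 0.7},
    {"dx": 0, "dy": 0, "dz": -0.5, "ax": 0, "ay": 0, "az": 0, "gripper": 0.7},
    {"dx": 0, "dy": 0, "dz": -1, "ax": 0, "ay": 0, "az": 0, "gripper": 0.7},
    {"dx": 0, "dy": 0, "dz": -1, "ax": 0, "ay": 0, "az": 0, "gripper": 0.7},
    {"dx": 0, "dy": 0, "dz": -1, "ax": 0, "ay": 0, "az": 0, "gripper": 0.7},
    {"dx": 0, "dy": 0, "dz": -0.5, "ax": 0, "ay": 0, "az": 0, "gripper": 0.7},
    {"dx": 0, "dy": 0, "dz": 0, "ax": 0, "ay": 0, "az": 0, "gripper": 0.7},
  ],
  squeeze=25,
)

```text
clock: 6.0
eef_pos: [548.0, -153.9, 208.7]
eef_rot: [3.141, 0.0, 1.308]
wrist_force: [0.6, 0.4, -1.0]
finger_gap: 43.3
finger_force: 25.0
```

```bash
python3 - <<'E'
from h import *
st=(524.5,239,.4392)
todo(J2W([18.4,45,91.3],st)[0],sq(st))
print(J2W([18.4,45,31.3],st))
E
```

```text
t 6.0 pos [ 548.  -153.9  208.7] tgt [482.1 141.7 123.3] F [ 0.6  0.4 -1. ] gap 43.3
 turn units [-2.872  1.054 -3.928]  shift units in current tool [ 6.709 -3.512  2.133]  in target tool [7.39  0.362 2.676]
[[509.26831193 154.50390491  71.30659514]]
```

>>> jog_arm(
  commands=[
    {"dx": 0, "dy": 0, "dz": 0, "ax": -0.41, "ay": 0.151, "az": -0.561, "gripper": 0.7},
    {"dx": 0, "dy": 0, "dz": 0, "ax": -0.41, "ay": 0.151, "az": -0.561, "gripper": 0.7},
    {"dx": 0, "dy": 0, "dz": 0, "ax": -0.41, "ay": 0.151, "az": -0.561, "gripper": 0.7},
    {"dx": 0, "dy": 0, "dz": 0, "ax": -0.41, "ay": 0.151, "az": -0.561, "gripper": 0.7},
    {"dx": 0, "dy": 0, "dz": 0, "ax": -0.41, "ay": 0.151, "az": -0.561, "gripper": 0.7},
    {"dx": 0, "dy": 0, "dz": 0, "ax": -0.41, "ay": 0.151, "az": -0.561, "gripper": 0.7},
    {"dx": 0, "dy": 0, "dz": 0, "ax": -0.41, "ay": 0.151, "az": -0.561, "gripper": 0.7},
    {"dx": 0, "dy": 0, "dz": 0, "ax": 0, "ay": 0, "az": 0, "gripper": 0.7},
  ],
)

```text
clock: 7.0
eef_pos: [547.0, -154.1, 206.1]
eef_rot: [2.621, -0.004, 2.008]
wrist_force: [-0.1, 0.4, -0.5]
finger_gap: 43.2
finger_force: 25.0
```

>>> jog_arm(
  commands=[
    {"dx": 0.9, "dy": 0.045, "dz": 0.1, "ax": 0, "ay": 0, "az": 0, "gripper": 0.7},
    {"dx": 0.9, "dy": 0.045, "dz": 0.1, "ax": 0, "ay": 0, "az": 0, "gripper": 0.7},
    {"dx": 0.9, "dy": 0.045, "dz": 0.1, "ax": 0, "ay": 0, "az": 0, "gripper": 0.7},
    {"dx": 0.9, "dy": 0.045, "dz": 0.1, "ax": 0, "ay": 0, "az": 0, "gripper": 0.7},
    {"dx": 0.9, "dy": 0.045, "dz": 0.1, "ax": 0, "ay": 0, "az": 0, "gripper": 0.7},
    {"dx": 0.9, "dy": 0.045, "dz": 0.1, "ax": 0, "ay": 0, "az": 0, "gripper": 0.7},
    {"dx": 0.9, "dy": 0.045, "dz": 0.1, "ax": 0, "ay": 0, "az": 0, "gripper": 0.7},
    {"dx": 0.9, "dy": 0.045, "dz": 0.1, "ax": 0, "ay": 0, "az": 0, "gripper": 0.7},
    {"dx": 0, "dy": 0, "dz": 0, "ax": 0, "ay": 0, "az": 0, "gripper": 0.7},
  ],
)

```text
clock: 8.12
eef_pos: [450.4, 120.7, 187.4]
eef_rot: [2.62, -0.002, 2.011]
wrist_force: [0.7, -1.0, -0.2]
finger_gap: 43.7
finger_force: 25.0
```

```bash
python3 - <<'E'
from h import *
st=(524.5,239,.4392)
todo(J2W([18.4,45,61.3],st)[0],sq(st))
E
```

```text
t 8.125 pos [450.4 120.7 187.4] tgt [495.7 148.1  97.3] F [ 0.7 -1.  -0.2] gap 43.7
 turn units [-0.013 -0.012 -0.   ]  shift units in current tool [0.134 0.019 2.611]  in target tool [0.14  0.014 2.61 ]
```

>>> jog_arm(
  commands=[
    {"dx": 0.14, "dy": 0.017, "dz": 0.7, "ax": -0.013, "ay": -0.012, "az": 0, "gripper": 0.7},
    {"dx": 0, "dy": 0, "dz": 0.7, "ax": 0, "ay": 0, "az": 0, "gripper": 0.7},
    {"dx": 0, "dy": 0, "dz": 0.7, "ax": 0, "ay": 0, "az": 0, "gripper": 0.7},
    {"dx": 0, "dy": 0, "dz": 0.5, "ax": 0, "ay": 0, "az": 0, "gripper": 0.7},
    {"dx": 0, "dy": 0, "dz": 0, "ax": 0, "ay": 0, "az": 0, "gripper": 0.7},
  ],
)

```text
clock: 8.75
eef_pos: [496.5, 145.8, 96.9]
eef_rot: [2.619, -0.0, 2.008]
wrist_force: [-1.0, -0.1, -0.7]
finger_gap: 43.0
finger_force: 25.0
```

```bash
python3 - <<'E'
from h import *
from cell import cams
st=(524.5,239,.4392)
todo(J2W([18.4,45,31.3],st)[0],sq(st))
o=[]
for n,b in(("top",(170,165)),("side",(190,135))):
    c=cams.camera(n); np.savez(n+"2.npz",**c); x,y=b; o.append(cv2.resize(c["image"][y:y+90,x:x+60,::-1],(400,600),interpolation=cv2.INTER_CUBIC))
cv2.imwrite("pics/rest.png",np.hstack(o))
E
```

```text
t 8.75 pos [496.5 145.8  96.9] tgt [509.3 154.5  71.3] F [-1.  -0.1 -0.7] gap 43.0
 turn units [-0.008  0.005 -0.013]  shift units in current tool [0.062 0.011 0.744]  in target tool [0.061 0.01  0.744]
```

View pics/rest.png

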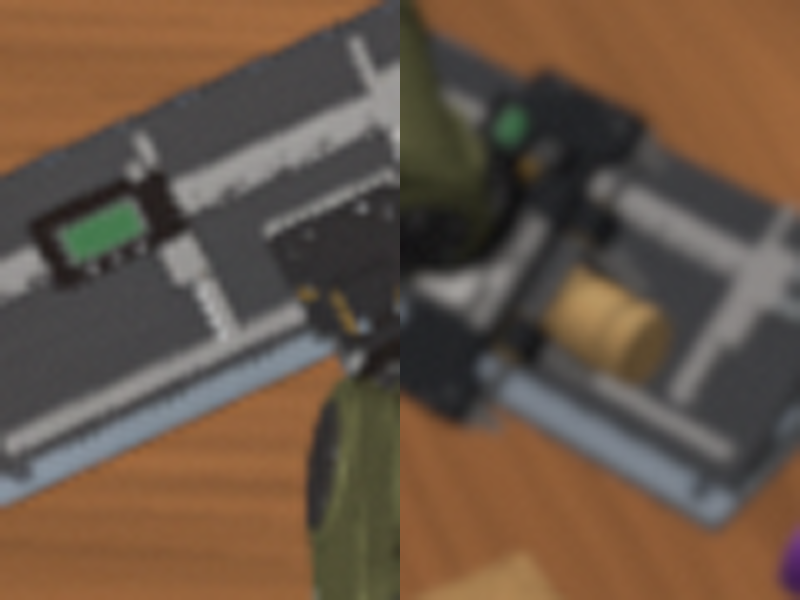

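The foot is level over the rest with its axis parallel to the ledge. In the side view its end face is at crop (645,345), with a clear gap to the fixed jaw tip at (685,390). Next I'll check the predicted end point against that.

```bash
python3 - <<'E'
from h import *
from cell import manip
s=np.load("side2.npz"); st=manip.read_state(); Rc=R.from_euler('xyz',st["eef_rot"])
cr=lambda P:((proj(s,P)-[190,135]+.5)*6.667+[400,0]).round(0).tolist()
a=np.linspace(0,2*np.pi,8,endpoint=False)
end=st["eef_pos"]+Rc.apply([[-30,22*np.cos(t),9.3+22*np.sin(t)] for t in a]); print("end disc",cr(end))
for e,stt in(("mean",(524.5,239,.4392)),("side",(526.3,236.1,.4401))):
    print(e,"ledge R end",cr(J2W([[-8,-42,10],[0,-42,10]],stt)),"jaw tip",cr(J2W([[6,0,27],[6,-11,27]],stt)))
E
```

```text
end disc [[662.0, 313.0], [666.0, 333.0], [656.0, 361.0], [636.0, 382.0], [619.0, 384.0], [614.0, 364.0], [625.0, 335.0], [645.0, 314.0]]
mean ledge R end [[722.0, 460.0], [730.0, 447.0]] jaw tip [[664.0, 394.0], [680.0, 403.0]]
side ledge R end [[728.0, 462.0], [736.0, 449.0]] jaw tip [[669.0, 396.0], [685.0, 405.0]]
```

>>> jog_arm(
  commands=[
    {"dx": 0.06, "dy": 0.02, "dz": 0.35, "ax": 0, "ay": 0, "az": -0.01, "gripper": 0.7},
    {"dx": 0, "dy": 0, "dz": 0.25, "ax": 0, "ay": 0, "az": 0, "gripper": 0.7},
    {"dx": 0, "dy": 0, "dz": 0.05, "ax": 0, "ay": 0, "az": 0, "gripper": 0.7},
    {"dx": 0, "dy": 0, "dz": 0, "ax": 0, "ay": 0, "az": 0, "gripper": 0.7},
  ],
)

```text
clock: 9.35
eef_pos: [508.1, 154.2, 76.5]
eef_rot: [2.616, 0.002, 2.01]
wrist_force: [0.1, -0.7, -0.2]
finger_gap: 43.2
finger_force: 25.0
```

>>> jog_arm(
  commands=[
    {"dx": 0, "dy": 0, "dz": 0.025, "ax": 0, "ay": 0, "az": 0, "gripper": 0.7},
    {"dx": 0, "dy": 0, "dz": 0, "ax": 0, "ay": 0, "az": 0, "gripper": 0.7},
  ],
)

```text
clock: 9.6
eef_pos: [508.6, 154.5, 75.6]
eef_rot: [2.616, 0.002, 2.01]
wrist_force: [-0.5, 0.1, -0.7]
finger_gap: 43.6
finger_force: 25.0
```

```bash
cat >> h.py <<'E'
def jf(st=(524.5,239,.4392)):
    from cell import manip
    s=manip.read_state(); Rs=sq(st); o=J2W([0,0,0],st)[0]; f=lambda v:(Rs.inv().apply(v)*[1,1,-1])[[1,0,2]].round(2)
    print("t",round(s["clock"],2),"jaw frame x,y,n",f(s["eef_pos"]-o),"F x,y,n",f(s["wrist_force"]),"gap",round(s["finger_gap"],2),"ff",round(s["finger_force"],1),"rot err units",(np.degrees((R.from_euler('xyz',s["eef_rot"]).inv()*Rs).as_rotvec())/10).round(3))
E
python3 -c "
from h import *
jf()"
```

```text
t 9.6 jaw frame x,y,n [20.01 45.25 35.3 ] F x,y,n [-0.68  0.32 -0.46] gap 43.58 ff 25.0 rot err units [0.012 0.007 0.007]
```

>>> jog_arm(
  commands=[
    {"dx": 0, "dy": 0, "dz": 0.025, "ax": 0, "ay": 0, "az": 0, "gripper": 0.7},
    {"dx": 0, "dy": 0, "dz": 0.025, "ax": 0, "ay": 0, "az": 0, "gripper": 0.7},
    {"dx": 0, "dy": 0, "dz": 0, "ax": 0, "ay": 0, "az": 0, "gripper": 0.7},
  ],
)

```text
clock: 9.98
eef_pos: [509.5, 154.9, 73.6]
eef_rot: [2.616, 0.002, 2.01]
wrist_force: [0.9, 0.1, -0.7]
finger_gap: 43.6
finger_force: 25.0
```

>>> jog_arm(
  commands=[
    {"dx": 0, "dy": 0, "dz": 0.025, "ax": 0, "ay": 0, "az": 0, "gripper": 0.7},
    {"dx": 0, "dy": 0, "dz": 0, "ax": 0, "ay": 0, "az": 0, "gripper": 0.7},
  ],
)

```text
clock: 10.22
eef_pos: [509.9, 155.1, 72.7]
eef_rot: [2.616, 0.002, 2.01]
wrist_force: [0.3, -0.6, -0.8]
finger_gap: 43.4
finger_force: 25.0
```

```bash
python3 -c "
from h import *
jf()"
```

```text
t 10.22 jaw frame x,y,n [19.86 45.29 32.09] F x,y,n [-0.43 -0.66 -0.71] gap 43.36 ff 25.0 rot err units [0.009 0.007 0.007]
```

>>> jog_arm(
  commands=[
    {"dx": 0, "dy": 0, "dz": 0.02, "ax": 0, "ay": 0, "az": 0, "gripper": 0.7},
    {"dx": 0, "dy": 0, "dz": 0, "ax": 0, "ay": 0, "az": 0, "gripper": 0.7},
  ],
)

```text
clock: 10.48
eef_pos: [510.3, 155.3, 72.2]
eef_rot: [2.616, 0.002, 2.011]
wrist_force: [-3.4, -1.4, 3.9]
finger_gap: 43.7
finger_force: 25.0
```

>>> jog_arm(
  commands=[
    {"dx": 0, "dy": 0, "dz": 0.02, "ax": 0, "ay": 0, "az": 0, "gripper": 0.7},
    {"dx": 0, "dy": 0, "dz": 0, "ax": 0, "ay": 0, "az": 0, "gripper": 0.7},
  ],
)

```text
clock: 10.72
eef_pos: [510.4, 155.3, 72.1]
eef_rot: [2.616, 0.002, 2.011]
wrist_force: [-18.2, -8.5, 19.8]
finger_gap: 43.1
finger_force: 25.0
```

```bash
python3 -c "
from h import *
jf()"
```

```text
t 10.72 jaw frame x,y,n [19.96 45.29 31.27] F x,y,n [-7.47  0.03 27.15] gap 43.11 ff 25.0 rot err units [0.011 0.006 0.009]
```

>>> jog_arm(
  commands=[
    {"dx": 0, "dy": 0, "dz": -0.02, "ax": 0, "ay": 0, "az": 0, "gripper": 0.7},
    {"dx": 0, "dy": -0.02, "dz": 0, "ax": 0, "ay": 0, "az": 0, "gripper": 0.7},
    {"dx": 0, "dy": 0, "dz": 0, "ax": 0, "ay": 0, "az": 0, "gripper": 0.7},
  ],
)

```text
clock: 11.1
eef_pos: [510.0, 155.1, 72.0]
eef_rot: [2.615, 0.002, 2.01]
wrist_force: [-1.0, 0.8, 5.1]
finger_gap: 43.4
finger_force: 25.0
```

```bash
python3 -c "
from h import *
jf()"
```

```text
t 11.1 jaw frame x,y,n [19.48 45.22 31.44] F x,y,n [2.03 1.15 4.74] gap 43.4 ff 25.0 rot err units [0.015 0.008 0.007]
```

>>> jog_arm(
  commands=[
    {"dx": 0, "dy": -0.02, "dz": 0, "ax": 0, "ay": 0, "az": 0, "gripper": 0.7},
    {"dx": 0, "dy": 0, "dz": 0, "ax": 0, "ay": 0, "az": 0, "gripper": 0.7},
  ],
)

```text
clock: 11.35
eef_pos: [509.4, 154.7, 71.6]
eef_rot: [2.615, 0.002, 2.01]
wrist_force: [-0.4, -0.5, 4.4]
finger_gap: 43.6
finger_force: 25.0
```

```bash
python3 -c "
from h import *
jf()"
```

```text
t 11.35 jaw frame x,y,n [18.74 45.16 31.45] F x,y,n [ 1.72 -0.26  4.09] gap 43.59 ff 25.0 rot err units [0.015 0.009 0.008]
```

>>> jog_arm(
  commands=[
    {"dx": 0, "dy": -0.015, "dz": 0, "ax": 0, "ay": 0, "az": 0, "gripper": 0.7},
    {"dx": 0, "dy": 0, "dz": 0, "ax": 0, "ay": 0, "az": 0, "gripper": 0.7},
  ],
)

```text
clock: 11.6
eef_pos: [509.1, 154.6, 71.4]
eef_rot: [2.615, 0.002, 2.01]
wrist_force: [2.4, 2.0, 5.0]
finger_gap: 43.6
finger_force: 25.0
```

>>> jog_arm(
  commands=[
    {"dx": 0, "dy": -0.015, "dz": 0, "ax": 0, "ay": 0, "az": 0, "gripper": 0.7},
    {"dx": 0, "dy": 0, "dz": 0, "ax": 0, "ay": 0, "az": 0, "gripper": 0.7},
  ],
)

```text
clock: 11.85
eef_pos: [508.9, 154.4, 71.4]
eef_rot: [2.614, 0.002, 2.01]
wrist_force: [6.3, 4.4, 4.1]
finger_gap: 43.5
finger_force: 25.0
```

```bash
python3 -c "
from h import *
jf()"
```

```text
t 11.85 jaw frame x,y,n [18.16 45.07 31.53] F x,y,n [ 8.62  1.31 -0.2 ] gap 43.52 ff 25.0 rot err units [0.022 0.011 0.008]
```

>>> jog_arm(
  commands=[
    {"dx": 0, "dy": 0.01, "dz": 0, "ax": 0, "ay": 0, "az": 0, "gripper": 0.7},
    {"dx": -0.1, "dy": 0, "dz": 0, "ax": 0, "ay": 0, "az": 0, "gripper": 0.7},
    {"dx": -0.1, "dy": 0, "dz": 0, "ax": 0, "ay": 0, "az": 0, "gripper": 0.7},
    {"dx": 0, "dy": 0, "dz": 0, "ax": 0, "ay": 0, "az": 0, "gripper": 0.7},
  ],
)

```text
clock: 12.35
eef_pos: [512.3, 147.2, 71.4]
eef_rot: [2.615, 0.002, 2.01]
wrist_force: [2.1, 1.8, 6.7]
finger_gap: 43.5
finger_force: 25.0
```

```bash
python3 -c "
from h import *
jf()"
```

```text
t 12.35 jaw frame x,y,n [18.13 37.09 31.54] F x,y,n [5.71 0.73 4.45] gap 43.47 ff 25.0 rot err units [0.017 0.009 0.007]
```

>>> jog_arm(
  commands=[
    {"dx": -0.05, "dy": 0, "dz": 0, "ax": 0, "ay": 0, "az": 0, "gripper": 0.7},
    {"dx": 0, "dy": 0, "dz": 0, "ax": 0, "ay": 0, "az": 0, "gripper": 0.7},
  ],
)

```text
clock: 12.6
eef_pos: [513.0, 145.6, 71.4]
eef_rot: [2.615, 0.002, 2.011]
wrist_force: [1.5, 4.4, 7.4]
finger_gap: 43.3
finger_force: 25.0
```

```bash
python3 -c "
from h import *
jf()"
```

```text
t 12.6 jaw frame x,y,n [18.12 35.35 31.55] F x,y,n [6.43 3.32 4.79] gap 43.3 ff 25.0 rot err units [0.016 0.007 0.008]
```

>>> jog_arm(
  commands=[
    {"dx": -0.025, "dy": 0, "dz": 0, "ax": 0, "ay": 0, "az": 0, "gripper": 0.7},
    {"dx": 0, "dy": 0, "dz": 0, "ax": 0, "ay": 0, "az": 0, "gripper": 0.7},
  ],
)

```text
clock: 12.85
eef_pos: [513.4, 144.9, 71.4]
eef_rot: [2.615, 0.002, 2.011]
wrist_force: [0.9, 6.1, 8.0]
finger_gap: 43.1
finger_force: 25.0
```

```bash
python3 -c "
from h import *
jf()"
```

```text
t 12.85 jaw frame x,y,n [18.14 34.54 31.56] F x,y,n [7.   5.13 5.23] gap 43.11 ff 25.0 rot err units [0.016 0.005 0.008]
```

>>> jog_arm(
  commands=[
    {"dx": -0.025, "dy": 0, "dz": 0, "ax": 0, "ay": 0, "az": 0, "gripper": 0.7},
    {"dx": 0, "dy": 0, "dz": 0, "ax": 0, "ay": 0, "az": 0, "gripper": 0.7},
  ],
)

```text
clock: 13.1
eef_pos: [513.8, 144.0, 71.4]
eef_rot: [2.615, 0.001, 2.011]
wrist_force: [0.2, 4.7, 8.6]
finger_gap: 43.4
finger_force: 25.0
```

```bash
python3 -c "
from h import *
jf()"
```

```text
t 13.1 jaw frame x,y,n [18.11 33.56 31.55] F x,y,n [6.25 4.18 6.35] gap 43.37 ff 25.0 rot err units [0.015 0.005 0.008]
```

>>> jog_arm(
  commands=[
    {"dx": -0.025, "dy": 0, "dz": 0, "ax": 0, "ay": 0, "az": 0, "gripper": 0.7},
    {"dx": 0, "dy": 0, "dz": 0, "ax": 0, "ay": 0, "az": 0, "gripper": 0.7},
  ],
)

```text
clock: 13.35
eef_pos: [514.2, 143.1, 71.4]
eef_rot: [2.615, 0.001, 2.011]
wrist_force: [1.5, 6.3, 8.2]
finger_gap: 43.4
finger_force: 25.0
```

```bash
python3 -c "
from h import *
jf()"
```

```text
t 13.35 jaw frame x,y,n [18.1  32.54 31.57] F x,y,n [7.58 5.07 5.08] gap 43.44 ff 25.0 rot err units [0.015 0.005 0.008]
```

>>> jog_arm(
  commands=[
    {"dx": -0.025, "dy": 0, "dz": 0, "ax": 0, "ay": 0, "az": 0, "gripper": 0.7},
    {"dx": 0, "dy": 0, "dz": 0, "ax": 0, "ay": 0, "az": 0, "gripper": 0.7},
  ],
)

```text
clock: 13.6
eef_pos: [514.6, 142.2, 71.4]
eef_rot: [2.615, 0.001, 2.011]
wrist_force: [1.0, 5.2, 8.1]
finger_gap: 43.4
finger_force: 25.0
```

>>> jog_arm(
  commands=[
    {"dx": -0.025, "dy": 0, "dz": 0, "ax": 0, "ay": 0, "az": 0, "gripper": 0.7},
    {"dx": 0, "dy": 0, "dz": 0, "ax": 0, "ay": 0, "az": 0, "gripper": 0.7},
  ],
)

```text
clock: 13.85
eef_pos: [515.0, 141.4, 71.4]
eef_rot: [2.615, 0.001, 2.011]
wrist_force: [1.5, 7.0, 7.9]
finger_gap: 43.5
finger_force: 25.0
```

>>> jog_arm(
  commands=[
    {"dx": -0.02, "dy": 0, "dz": 0, "ax": 0, "ay": 0, "az": 0, "gripper": 0.7},
    {"dx": 0, "dy": 0, "dz": 0, "ax": 0, "ay": 0, "az": 0, "gripper": 0.7},
  ],
)

```text
clock: 14.1
eef_pos: [515.0, 141.3, 71.3]
eef_rot: [2.616, 0.0, 2.012]
wrist_force: [-0.3, 13.7, 8.9]
finger_gap: 43.6
finger_force: 25.0
```

```bash
python3 -c "
from h import *
jf()"
```

```text
t 14.1 jaw frame x,y,n [18.05 30.58 31.54] F x,y,n [ 9.23 12.53  4.9 ] gap 43.6 ff 25.0 rot err units [ 0.012 -0.003  0.011]
```

>>> jog_arm(
  commands=[
    {"dx": 0.005, "dy": 0, "dz": 0, "ax": 0, "ay": 0, "az": 0, "gripper": 0.6},
    {"dx": 0, "dy": 0, "dz": 0, "ax": 0, "ay": 0, "az": 0, "gripper": 0.4},
    {"dx": 0, "dy": 0, "dz": 0, "ax": 0, "ay": 0, "az": 0, "gripper": 0.25},
    {"dx": 0, "dy": 0, "dz": 0, "ax": 0, "ay": 0, "az": 0, "gripper": 0.25},
  ],
  squeeze=5,
)

```text
clock: 14.6
eef_pos: [514.7, 140.2, 70.5]
eef_rot: [2.617, 0.001, 2.01]
wrist_force: [0.3, 0.2, -0.0]
finger_gap: 68.7
finger_force: 0.0
```

```bash
python3 -c "
from h import *
jf()"
```

```text
t 14.6 jaw frame x,y,n [16.96 29.73 31.17] F x,y,n [ 0.27  0.06 -0.21] gap 68.67 ff 0.0 rot err units [0.004 0.005 0.006]
```

>>> jog_arm(
  commands=[
    {"dx": 0, "dy": 0, "dz": -0.4, "ax": 0, "ay": 0, "az": 0, "gripper": 0.25},
    {"dx": 0, "dy": 0, "dz": -0.85, "ax": 0, "ay": 0, "az": 0, "gripper": 0.25},
    {"dx": 0.4, "dy": 0.2, "dz": 0, "ax": 0, "ay": 0, "az": 0, "gripper": 0.25},
    {"dx": 0.8, "dy": 0.42, "dz": 0, "ax": 0, "ay": 0, "az": 0, "gripper": 0.25},
    {"dx": 0.8, "dy": 0.42, "dz": 0, "ax": 0, "ay": 0, "az": 0, "gripper": 0.25},
    {"dx": 0.8, "dy": 0.42, "dz": 0, "ax": 0, "ay": 0, "az": 0, "gripper": 0.25},
    {"dx": 0.59, "dy": 0.42, "dz": 0, "ax": 0, "ay": 0, "az": 0, "gripper": 0.25},
    {"dx": 0, "dy": 0, "dz": 0, "ax": 0, "ay": 0, "az": 0, "gripper": 0.25},
    {"dx": 0, "dy": 0, "dz": 0, "ax": 0, "ay": 0, "az": 0, "gripper": 0.25},
  ],
)

```text
clock: 15.72
eef_pos: [493.1, 279.5, 151.0]
eef_rot: [2.617, 0.002, 2.01]
wrist_force: [0.1, 0.8, -0.1]
finger_gap: 70.3
finger_force: 0.0
```

```bash
python3 - <<'E'
from h import *
from cell import cams
jf()
o=[]
for n,b in(("top",(145,150)),("side",(168,135))):
    c=cams.camera(n); np.savez(n+"3.npz",**c); x,y=b; o.append(cv2.resize(c["image"][y:y+90,x:x+110,::-1],(400,327),interpolation=cv2.INTER_CUBIC))
cv2.imwrite("pics/sl.png",np.hstack(o))
E
```

```text
t 15.72 jaw frame x,y,n [ 91.6  164.98  81.06] F x,y,n [ 0.28  0.72 -0.32] gap 70.32 ff 0.0 rot err units [0.003 0.007 0.007]
```

View pics/sl.png

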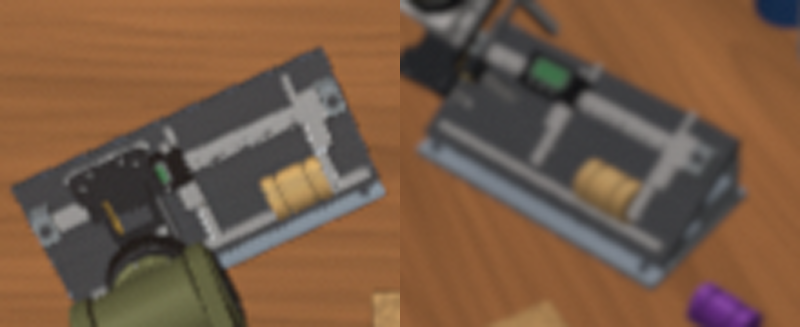

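The foot lies in the rest against the fixed jaw (top crop (298,188)) and the gripper is above the slider housing. I'll descend and take the slider lightly.

>>> jog_arm(
  commands=[
    {"dx": 0, "dy": 0.01, "dz": 0.5, "ax": 0, "ay": 0, "az": 0, "gripper": 0.25},
    {"dx": 0, "dy": 0, "dz": 0.5, "ax": 0, "ay": 0, "az": 0, "gripper": 0.25},
    {"dx": 0, "dy": 0, "dz": 0.25, "ax": 0, "ay": 0, "az": 0, "gripper": 0.3},
    {"dx": 0, "dy": 0, "dz": 0, "ax": 0, "ay": 0, "az": 0, "gripper": 0.45},
    {"dx": 0, "dy": 0, "dz": 0, "ax": 0, "ay": 0, "az": 0, "gripper": 0.55},
    {"dx": 0, "dy": 0, "dz": 0, "ax": 0, "ay": 0, "az": 0, "gripper": 0.7},
    {"dx": 0, "dy": 0, "dz": 0, "ax": 0, "ay": 0, "az": 0, "gripper": 0.7},
  ],
  squeeze=5,
)

```text
clock: 16.7
eef_pos: [515.8, 290.5, 108.5]
eef_rot: [2.618, 0.002, 2.01]
wrist_force: [-5.7, -3.7, 3.1]
finger_gap: 38.2
finger_force: 5.0
```

```bash
python3 -c "
from h import *
jf()"
```

```text
t 16.7 jaw frame x,y,n [ 92.23 165.34  31.65] F x,y,n [-4.29 -0.89  6.09] gap 38.2 ff 5.0 rot err units [0.001 0.007 0.007]
```

>>> jog_arm(
  commands=[
    {"dx": 0, "dy": -0.02, "dz": 0, "ax": 0, "ay": 0, "az": 0, "gripper": 0.7},
    {"dx": -0.05, "dy": 0, "dz": 0, "ax": 0, "ay": 0, "az": 0, "gripper": 0.7},
    {"dx": -0.15, "dy": 0, "dz": 0, "ax": 0, "ay": 0, "az": 0, "gripper": 0.7},
    {"dx": -0.15, "dy": 0, "dz": 0, "ax": 0, "ay": 0, "az": 0, "gripper": 0.7},
    {"dx": -0.15, "dy": 0, "dz": 0, "ax": 0, "ay": 0, "az": 0, "gripper": 0.7},
    {"dx": -0.15, "dy": 0, "dz": 0, "ax": 0, "ay": 0, "az": 0, "gripper": 0.7},
    {"dx": -0.15, "dy": 0, "dz": 0, "ax": 0, "ay": 0, "az": 0, "gripper": 0.7},
    {"dx": -0.15, "dy": 0, "dz": 0, "ax": 0, "ay": 0, "az": 0, "gripper": 0.7},
    {"dx": -0.15, "dy": 0, "dz": 0, "ax": 0, "ay": 0, "az": 0, "gripper": 0.7},
    {"dx": 0, "dy": 0, "dz": 0, "ax": 0, "ay": 0, "az": 0, "gripper": 0.7},
  ],
  squeeze=8,
)

```text
clock: 17.95
eef_pos: [534.7, 250.3, 108.5]
eef_rot: [2.616, 0.002, 2.01]
wrist_force: [-4.7, -3.3, 3.9]
finger_gap: 38.1
finger_force: 8.0
```

```bash
python3 - <<'E'
from h import *
from cell import cams
jf(); st=(522.8,242.0,.4383)
c=cams.camera("top"); g=c["image"].astype(float).mean(2).astype(np.float32)
s=np.arange(40,130,1.5)
for x in(10,14,20,28): 
    p=prof(c,g,J2W([[x,y,27] for y in s],st)); gr=np.gradient(p); print(x,[(s[i],int(gr[i])) for i in range(1,len(s)-1) if abs(gr[i])>6 and abs(gr[i])>=max(abs(gr[i-1]),abs(gr[i+1]))])
E
```

```text
t 17.95 jaw frame x,y,n [ 92.2  120.91  31.6 ] F x,y,n [-2.97 -0.95  6.17] gap 38.08 ff 8.0 rot err units [0.01  0.009 0.006]
10 [(np.float64(59.5), -12), (np.float64(64.0), -11), (np.float64(71.5), 6)]
14 [(np.float64(61.0), -14)]
20 [(np.float64(47.5), 6), (np.float64(59.5), -17)]
28 [(np.float64(44.5), -7), (np.float64(49.0), 6), (np.float64(59.5), -17), (np.float64(71.5), 20), (np.float64(82.0), -13), (np.float64(91.0), -8), (np.float64(107.5), 6)]
```

>>> jog_arm(
  commands=[
    {"dx": -0.1, "dy": 0, "dz": 0, "ax": 0, "ay": 0, "az": 0, "gripper": 0.7},
    {"dx": -0.1, "dy": 0, "dz": 0, "ax": 0, "ay": 0, "az": 0, "gripper": 0.7},
    {"dx": -0.03, "dy": 0, "dz": 0, "ax": 0, "ay": 0, "az": 0, "gripper": 0.7},
    {"dx": 0, "dy": 0, "dz": 0, "ax": 0, "ay": 0, "az": 0, "gripper": 0.7},
  ],
)

```text
clock: 18.5
eef_pos: [538.5, 242.3, 108.5]
eef_rot: [2.616, 0.002, 2.01]
wrist_force: [-4.0, -3.5, 4.1]
finger_gap: 37.9
finger_force: 8.0
```

```bash
python3 -c "
from h import *
jf()"
```

```text
t 18.5 jaw frame x,y,n [ 92.2  112.01  31.61] F x,y,n [-2.39 -1.48  6.1 ] gap 37.92 ff 8.0 rot err units [0.01  0.008 0.007]
```

>>> jog_arm(
  commands=[
    {"dx": -0.025, "dy": 0, "dz": 0, "ax": 0, "ay": 0, "az": 0, "gripper": 0.7},
    {"dx": 0, "dy": 0, "dz": 0, "ax": 0, "ay": 0, "az": 0, "gripper": 0.7},
  ],
)

```text
clock: 18.75
eef_pos: [538.9, 241.5, 108.5]
eef_rot: [2.616, 0.002, 2.011]
wrist_force: [-5.6, -1.7, 4.7]
finger_gap: 37.9
finger_force: 8.0
```

```bash
python3 -c "
from h import *
jf()"
```

```text
t 18.75 jaw frame x,y,n [ 92.2  111.13  31.61] F x,y,n [-2.66  0.81  7.01] gap 37.9 ff 8.0 rot err units [0.01  0.007 0.007]
```

>>> jog_arm(
  commands=[
    {"dx": -0.025, "dy": 0, "dz": 0, "ax": 0, "ay": 0, "az": 0, "gripper": 0.7},
    {"dx": 0, "dy": 0, "dz": 0, "ax": 0, "ay": 0, "az": 0, "gripper": 0.7},
  ],
)

```text
clock: 19.0
eef_pos: [539.3, 240.6, 108.5]
eef_rot: [2.616, 0.002, 2.011]
wrist_force: [-5.8, -1.6, 4.2]
finger_gap: 37.8
finger_force: 8.0
```

```bash
python3 -c "
from h import *
jf()"
```

```text
t 19.0 jaw frame x,y,n [ 92.23 110.15  31.61] F x,y,n [-3.05  0.99  6.61] gap 37.76 ff 8.0 rot err units [0.01  0.007 0.008]
```

>>> jog_arm(
  commands=[
    {"dx": -0.025, "dy": 0, "dz": 0, "ax": 0, "ay": 0, "az": 0, "gripper": 0.7},
    {"dx": 0, "dy": 0, "dz": 0, "ax": 0, "ay": 0, "az": 0, "gripper": 0.7},
  ],
)

```text
clock: 19.25
eef_pos: [539.7, 239.7, 108.5]
eef_rot: [2.616, 0.002, 2.011]
wrist_force: [-4.1, -1.3, 4.0]
finger_gap: 37.9
finger_force: 8.0
```

```bash
python3 -c "
from h import *
jf()"
```

```text
t 19.25 jaw frame x,y,n [ 92.22 109.16  31.62] F x,y,n [-1.67  0.51  5.6 ] gap 37.91 ff 8.0 rot err units [0.01  0.007 0.008]
```

>>> jog_arm(
  commands=[
    {"dx": -0.02, "dy": 0, "dz": 0, "ax": 0, "ay": 0, "az": 0, "gripper": 0.7},
    {"dx": 0, "dy": 0, "dz": 0, "ax": 0, "ay": 0, "az": 0, "gripper": 0.7},
  ],
)

```text
clock: 19.5
eef_pos: [539.9, 239.4, 108.5]
eef_rot: [2.616, 0.001, 2.011]
wrist_force: [-7.0, 3.6, 3.7]
finger_gap: 38.2
finger_force: 8.0
```

```bash
python3 -c "
from h import *
jf()"
```

```text
t 19.5 jaw frame x,y,n [ 92.21 108.82  31.61] F x,y,n [-2.29  6.24  5.64] gap 38.15 ff 8.0 rot err units [0.01  0.003 0.008]
```

>>> jog_arm(
  commands=[
    {"dx": -0.015, "dy": 0, "dz": 0, "ax": 0, "ay": 0, "az": 0, "gripper": 0.7},
    {"dx": 0, "dy": 0, "dz": 0, "ax": 0, "ay": 0, "az": 0, "gripper": 0.7},
  ],
)

```text
clock: 19.75
eef_pos: [540.0, 239.1, 108.4]
eef_rot: [2.616, 0.001, 2.011]
wrist_force: [-7.2, 5.3, 2.8]
finger_gap: 38.0
finger_force: 8.0
```

```bash
python3 -c "
from h import *
jf()"
```

```text
t 19.75 jaw frame x,y,n [ 92.19 108.54  31.56] F x,y,n [-2.31  7.91  4.57] gap 38.02 ff 8.0 rot err units [0.009 0.001 0.008]
```

>>> jog_arm(
  commands=[
    {"dx": 0, "dy": 0, "dz": 0, "ax": 0, "ay": 0, "az": 0, "gripper": 0.5},
    {"dx": 0, "dy": 0, "dz": 0, "ax": 0, "ay": 0, "az": 0, "gripper": 0.35},
    {"dx": 0, "dy": 0, "dz": 0, "ax": 0, "ay": 0, "az": 0, "gripper": 0.25},
    {"dx": 0, "dy": 0, "dz": 0, "ax": 0, "ay": 0, "az": 0, "gripper": 0.25},
    {"dx": 0, "dy": 0, "dz": -0.4, "ax": 0, "ay": 0, "az": 0, "gripper": 0.25},
    {"dx": 0, "dy": 0, "dz": -0.85, "ax": 0, "ay": 0, "az": 0, "gripper": 0.25},
    {"dx": 0, "dy": 0, "dz": 0, "ax": 0, "ay": 0, "az": 0, "gripper": 0.25},
  ],
)

```text
clock: 20.62
eef_pos: [518.0, 227.9, 153.5]
eef_rot: [2.613, 0.002, 2.01]
wrist_force: [0.3, 0.9, -0.0]
finger_gap: 70.3
finger_force: 0.0
```

```bash
cat > gap.py <<'E'
from h import *
from cell import cams
jf(); st=(522.8,242.0,.4383)
c=cams.camera("top"); np.savez("topx.npz",**c); g=c["image"].astype(float).mean(2).astype(np.float32)
s=np.arange(-20,100,1.)
for x in(35,45,55): 
    p=prof(c,g,J2W([[x,y,27] for y in s],st)); gr=np.gradient(p); print(x,[(float(s[i]),int(gr[i])) for i in range(1,len(s)-1) if abs(gr[i])>6 and abs(gr[i])>=max(abs(gr[i-1]),abs(gr[i+1]))])
E
python3 gap.py
```

```text
t 20.62 jaw frame x,y,n [ 93.41 107.72  82.91] F x,y,n [ 0.54  0.64 -0.35] gap 70.27 ff 0.0 rot err units [0.03  0.009 0.008]
35 [(-11.0, 11), (50.0, 6), (70.0, -11), (95.0, 7)]
45 [(-13.0, 14), (-3.0, -10), (-1.0, -10), (2.0, -11), (59.0, 13), (65.0, -6), (79.0, -6)]
55 [(0.0, -11), (59.0, 16), (78.0, -13)]
```

>>> jog_arm(
  commands=[
    {"dx": -0.5, "dy": -0.5, "dz": 0, "ax": 0.025, "ay": 0, "az": 0, "gripper": 0.25},
    {"dx": -0.7, "dy": -0.7, "dz": 0, "ax": 0, "ay": 0, "az": 0, "gripper": 0.25},
    {"dx": -0.728, "dy": -0.683, "dz": 0, "ax": 0, "ay": 0, "az": 0, "gripper": 0.25},
    {"dx": 0, "dy": 0, "dz": 0, "ax": 0, "ay": 0, "az": 0, "gripper": 0.25},
    {"dx": 0, "dy": 0, "dz": 0, "ax": 0, "ay": 0, "az": 0, "gripper": 0.25},
  ],
)

```text
clock: 21.3
eef_pos: [491.9, 130.5, 113.9]
eef_rot: [2.621, 0.002, 2.01]
wrist_force: [0.5, -0.3, 0.7]
finger_gap: 70.7
finger_force: 0.0
```

```bash
python3 -c "
from h import *
jf()"
```

```text
t 21.3 jaw frame x,y,n [17.28 30.68 81.17] F x,y,n [ 0.65 -0.5   0.46] gap 70.68 ff 0.0 rot err units [-0.016  0.008  0.004]
```

>>> jog_arm(
  commands=[
    {"dx": 0, "dy": 0.02, "dz": 0.5, "ax": -0.018, "ay": 0, "az": 0, "gripper": 0.25},
    {"dx": 0, "dy": 0, "dz": 0.5, "ax": 0, "ay": 0, "az": 0, "gripper": 0.25},
    {"dx": 0, "dy": 0, "dz": 0.22, "ax": 0, "ay": 0, "az": 0, "gripper": 0.25},
    {"dx": 0, "dy": 0, "dz": 0, "ax": 0, "ay": 0, "az": 0, "gripper": 0.25},
    {"dx": 0, "dy": 0, "dz": 0, "ax": 0, "ay": 0, "az": 0, "gripper": 0.25},
  ],
)

```text
clock: 21.92
eef_pos: [514.3, 141.1, 72.8]
eef_rot: [2.617, 0.002, 2.011]
wrist_force: [-0.5, 0.2, 0.7]
finger_gap: 70.4
finger_force: 0.0
```

```bash
python3 -c "
from h import *
jf()"
```

```text
t 21.93 jaw frame x,y,n [18.1  30.72 33.19] F x,y,n [0.06 0.42 0.75] gap 70.42 ff 0.0 rot err units [0.007 0.007 0.009]
```

>>> jog_arm(
  commands=[
    {"dx": 0, "dy": 0, "dz": 0.042, "ax": 0, "ay": 0, "az": 0, "gripper": 0.35},
    {"dx": 0, "dy": 0, "dz": 0, "ax": 0, "ay": 0, "az": 0, "gripper": 0.47},
    {"dx": 0, "dy": 0, "dz": 0, "ax": 0, "ay": 0, "az": 0, "gripper": 0.6},
    {"dx": 0, "dy": 0, "dz": 0, "ax": 0, "ay": 0, "az": 0, "gripper": 0.7},
    {"dx": 0, "dy": 0, "dz": 0, "ax": 0, "ay": 0, "az": 0, "gripper": 0.7},
  ],
  squeeze=4,
)

```text
clock: 22.55
eef_pos: [515.4, 141.3, 71.3]
eef_rot: [2.616, 0.002, 2.01]
wrist_force: [1.8, 2.3, 4.5]
finger_gap: 44.0
finger_force: 4.0
```

```bash
python3 -c "
from h import *
jf()"
```

```text
t 22.55 jaw frame x,y,n [18.28 30.43 31.33] F x,y,n [4.5  1.3  2.63] gap 44.04 ff 4.0 rot err units [0.01  0.009 0.008]
```

>>> jog_arm(
  commands=[
    {"dx": 0, "dy": 0, "dz": 0, "ax": 0, "ay": 0, "az": 0, "gripper": 0.7},
    {"dx": 0, "dy": 0, "dz": 0, "ax": 0, "ay": 0, "az": 0, "gripper": 0.7},
    {"dx": 0, "dy": 0.005, "dz": -0.1, "ax": 0, "ay": 0, "az": 0, "gripper": 0.7},
    {"dx": 0, "dy": 0, "dz": -0.2, "ax": 0, "ay": 0, "az": 0, "gripper": 0.7},
    {"dx": 0, "dy": 0, "dz": -0.3, "ax": 0, "ay": 0, "az": 0, "gripper": 0.7},
    {"dx": 0, "dy": 0, "dz": -0.7, "ax": 0, "ay": 0, "az": 0, "gripper": 0.7},
    {"dx": 0, "dy": 0, "dz": -1, "ax": 0, "ay": 0, "az": 0, "gripper": 0.7},
    {"dx": 0, "dy": 0, "dz": -0.6, "ax": 0, "ay": 0, "az": 0, "gripper": 0.7},
    {"dx": 0, "dy": 0, "dz": 0, "ax": 0, "ay": 0, "az": 0, "gripper": 0.7},
  ],
  squeeze=20,
)

```text
clock: 23.68
eef_pos: [462.5, 116.5, 173.0]
eef_rot: [2.614, 0.003, 2.01]
wrist_force: [1.0, 0.4, -1.1]
finger_gap: 43.6
finger_force: 20.0
```

```bash
python3 gap.py; python3 -c "
from h import *
todo([548,-153.9,150],down(np.degrees(1.308)))"
```

```text
t 23.68 jaw frame x,y,n [ 18.59  30.48 148.67] F x,y,n [ 0.37 -0.03 -1.48] gap 43.56 ff 20.0 rot err units [0.02  0.015 0.009]
35 [(-11.0, 12), (-1.0, -13), (58.0, 12), (70.0, -11)]
45 [(-18.0, 6), (-13.0, 14), (-3.0, -12), (-1.0, -12), (2.0, -11), (59.0, 14), (79.0, -7)]
55 [(0.0, -10), (59.0, 15), (78.0, -12)]
t 23.725 pos [462.4 116.6 171.8] tgt [ 548.  -153.9  150. ] F [ 0.9  0.  -0.4] gap 43.3
 turn units [ 2.89  -1.045  3.932]  shift units in current tool [-7.029 -1.096  0.013]  in target tool [-5.975  3.822  0.545]
```

>>> jog_arm(
  commands=[
    {"dx": -0.5, "dy": 0, "dz": -0.3, "ax": 0, "ay": 0, "az": 0, "gripper": 0.7},
    {"dx": -0.93, "dy": 0, "dz": -0.3, "ax": 0, "ay": 0, "az": 0, "gripper": 0.7},
    {"dx": -0.93, "dy": 0, "dz": 0, "ax": 0, "ay": 0, "az": 0, "gripper": 0.7},
    {"dx": -0.93, "dy": 0, "dz": 0, "ax": 0, "ay": 0, "az": 0, "gripper": 0.7},
    {"dx": -0.93, "dy": 0, "dz": 0, "ax": 0, "ay": 0, "az": 0, "gripper": 0.7},
    {"dx": -0.93, "dy": 0, "dz": 0, "ax": 0, "ay": 0, "az": 0, "gripper": 0.7},
    {"dx": -0.93, "dy": 0, "dz": 0, "ax": 0, "ay": 0, "az": 0, "gripper": 0.7},
    {"dx": -0.93, "dy": 0, "dz": 0, "ax": 0, "ay": 0, "az": 0, "gripper": 0.7},
    {"dx": 0, "dy": 0, "dz": 0, "ax": 0, "ay": 0, "az": 0, "gripper": 0.7},
  ],
)

```text
clock: 24.85
eef_pos: [571.3, -143.7, 190.4]
eef_rot: [2.619, -0.0, 2.008]
wrist_force: [0.2, 0.7, -0.5]
finger_gap: 43.4
finger_force: 20.0
```

>>> jog_arm(
  commands=[
    {"dx": 0, "dy": 0, "dz": 0, "ax": 0.413, "ay": -0.149, "az": 0.562, "gripper": 0.7},
    {"dx": 0, "dy": 0, "dz": 0, "ax": 0.413, "ay": -0.149, "az": 0.562, "gripper": 0.7},
    {"dx": 0, "dy": 0, "dz": 0, "ax": 0.413, "ay": -0.149, "az": 0.562, "gripper": 0.7},
    {"dx": 0, "dy": 0, "dz": 0, "ax": 0.413, "ay": -0.149, "az": 0.562, "gripper": 0.7},
    {"dx": 0, "dy": 0, "dz": 0, "ax": 0.413, "ay": -0.149, "az": 0.562, "gripper": 0.7},
    {"dx": 0, "dy": 0, "dz": 0, "ax": 0.413, "ay": -0.149, "az": 0.562, "gripper": 0.7},
    {"dx": 0, "dy": 0, "dz": 0, "ax": 0.413, "ay": -0.149, "az": 0.562, "gripper": 0.7},
    {"dx": 0, "dy": 0, "dz": 0, "ax": 0, "ay": 0, "az": 0, "gripper": 0.7},
    {"dx": 0, "dy": 0, "dz": 0, "ax": 0, "ay": 0, "az": 0, "gripper": 0.7},
  ],
)

```text
clock: 25.98
eef_pos: [570.7, -141.6, 191.9]
eef_rot: [-3.14, -0.001, 1.311]
wrist_force: [-0.4, -0.4, -1.2]
finger_gap: 43.4
finger_force: 20.0
```

```bash
python3 -c "
from h import *
todo([548,-153.9,88],down(np.degrees(1.308)))"
```

```text
t 25.975 pos [ 570.7 -141.6  191.9] tgt [ 548.  -153.9   88. ] F [-0.4 -0.4 -1.2] gap 43.4
 turn units [-0.008 -0.003  0.016]  shift units in current tool [-0.444 -0.467  2.597]  in target tool [-0.444 -0.469  2.596]
```

>>> jog_arm(
  commands=[
    {"dx": -0.444, "dy": -0.468, "dz": 0.3, "ax": -0.008, "ay": -0.003, "az": 0.016, "gripper": 0.7},
    {"dx": 0, "dy": 0, "dz": 0.8, "ax": 0, "ay": 0, "az": 0, "gripper": 0.7},
    {"dx": 0, "dy": 0, "dz": 0.8, "ax": 0, "ay": 0, "az": 0, "gripper": 0.7},
    {"dx": 0, "dy": 0, "dz": 0.6, "ax": 0, "ay": 0, "az": 0, "gripper": 0.7},
    {"dx": 0, "dy": 0, "dz": 0, "ax": 0, "ay": 0, "az": 0, "gripper": 0.7},
    {"dx": 0, "dy": 0, "dz": 0, "ax": 0, "ay": 0, "az": 0, "gripper": 0.7},
  ],
)

```text
clock: 26.72
eef_pos: [548.5, -154.6, 93.8]
eef_rot: [3.14, 0.001, 1.306]
wrist_force: [0.6, 0.2, -1.3]
finger_gap: 43.5
finger_force: 20.0
```

```bash
python3 -c "
from h import *
todo([548,-153.9,50],down(np.degrees(1.308)))"
```

```text
t 26.725 pos [ 548.5 -154.6   93.8] tgt [ 548.  -153.9   50. ] F [ 0.6  0.2 -1.3] gap 43.5
 turn units [ 0.009  0.003 -0.013]  shift units in current tool [ 0.013 -0.019  1.095]  in target tool [ 0.013 -0.017  1.095]
```

>>> jog_arm(
  commands=[
    {"dx": 0.013, "dy": -0.012, "dz": 0.5, "ax": 0.006, "ay": 0.002, "az": -0.01, "gripper": 0.7},
    {"dx": 0, "dy": 0, "dz": 0.4, "ax": 0, "ay": 0, "az": 0, "gripper": 0.7},
    {"dx": 0, "dy": 0, "dz": 0.15, "ax": 0, "ay": 0, "az": 0, "gripper": 0.7},
    {"dx": 0, "dy": 0, "dz": 0, "ax": 0, "ay": 0, "az": 0, "gripper": 0.7},
    {"dx": 0, "dy": 0, "dz": 0, "ax": 0, "ay": 0, "az": 0, "gripper": 0.7},
  ],
)

```text
clock: 27.35
eef_pos: [548.2, -153.9, 51.2]
eef_rot: [-3.141, 0.0, 1.307]
wrist_force: [-0.5, 0.3, 0.0]
finger_gap: 43.6
finger_force: 20.0
```

```bash
python3 -c "
from h import *
todo([548,-153.9,48.3],down(np.degrees(1.308)))"
```

```text
t 27.35 pos [ 548.2 -153.9   51.2] tgt [ 548.  -153.9   48.3] F [-0.5  0.3  0. ] gap 43.6
 turn units [-0.003  0.002 -0.005]  shift units in current tool [-0.001 -0.004  0.073]  in target tool [-0.001 -0.004  0.073]
```

>>> jog_arm(
  commands=[
    {"dx": 0, "dy": 0, "dz": 0.05, "ax": 0, "ay": 0, "az": 0, "gripper": 0.7},
    {"dx": 0, "dy": 0, "dz": 0, "ax": 0, "ay": 0, "az": 0, "gripper": 0.7},
  ],
)

```text
clock: 27.6
eef_pos: [547.9, -153.8, 48.7]
eef_rot: [-3.14, 0.0, 1.307]
wrist_force: [0.5, 0.9, -1.3]
finger_gap: 43.5
finger_force: 20.0
```

>>> jog_arm(
  commands=[
    {"dx": 0, "dy": 0, "dz": 0.018, "ax": 0, "ay": 0, "az": 0, "gripper": 0.7},
    {"dx": 0, "dy": 0, "dz": 0, "ax": 0, "ay": 0, "az": 0, "gripper": 0.7},
  ],
)

```text
clock: 27.85
eef_pos: [548.1, -153.9, 48.2]
eef_rot: [-3.141, 0.0, 1.307]
wrist_force: [0.4, 0.4, 2.7]
finger_gap: 43.5
finger_force: 20.0
```

>>> jog_arm(
  commands=[
    {"dx": 0, "dy": 0, "dz": 0, "ax": 0, "ay": 0, "az": 0, "gripper": 0.55},
    {"dx": 0, "dy": 0, "dz": 0, "ax": 0, "ay": 0, "az": 0, "gripper": 0.4},
    {"dx": 0, "dy": 0, "dz": 0, "ax": 0, "ay": 0, "az": 0, "gripper": 0.2},
    {"dx": 0, "dy": 0, "dz": 0, "ax": 0, "ay": 0, "az": 0, "gripper": 0.2},
    {"dx": 0, "dy": 0, "dz": -0.4, "ax": 0, "ay": 0, "az": 0, "gripper": 0.2},
    {"dx": 0, "dy": 0, "dz": -1, "ax": 0, "ay": 0, "az": 0, "gripper": 0.2},
    {"dx": 0, "dy": 0, "dz": -1, "ax": 0, "ay": 0, "az": 0, "gripper": 0.2},
    {"dx": 0, "dy": 0, "dz": -1, "ax": 0, "ay": 0, "az": 0, "gripper": 0.2},
    {"dx": 0, "dy": 0, "dz": -0.8, "ax": 0, "ay": 0, "az": 0, "gripper": 0.2},
  ],
  squeeze=5,
)

```text
clock: 28.98
eef_pos: [548.1, -153.8, 218.9]
eef_rot: [3.141, 0.001, 1.307]
wrist_force: [-0.4, -0.3, 0.1]
finger_gap: 75.1
finger_force: 0.0
```

>>> jog_arm(
  commands=[
    {"dx": -0.6, "dy": -0.8, "dz": 0, "ax": 0, "ay": 0, "az": 0, "gripper": 0.2},
    {"dx": -1, "dy": -0.8, "dz": 0, "ax": 0, "ay": 0, "az": 0, "gripper": 0.2},
    {"dx": -1, "dy": -0.6, "dz": 0, "ax": 0, "ay": 0, "az": 0, "gripper": 0.2},
    {"dx": -1, "dy": 0, "dz": 0, "ax": 0, "ay": 0, "az": 0, "gripper": 0.2},
    {"dx": -1, "dy": 0, "dz": 0, "ax": 0, "ay": 0, "az": 0, "gripper": 0.2},
    {"dx": -1, "dy": 0, "dz": 0, "ax": 0, "ay": 0, "az": 0, "gripper": 0.2},
    {"dx": -0.8, "dy": 0, "dz": 0, "ax": 0, "ay": 0, "az": 0, "gripper": 0.2},
    {"dx": 0, "dy": 0, "dz": 0, "ax": 0, "ay": 0, "az": 0, "gripper": 0.2},
  ],
)

```text
clock: 29.98
eef_pos: [395.6, -379.3, 216.8]
eef_rot: [-3.141, 0.001, 1.305]
wrist_force: [0.6, 0.7, -0.9]
finger_gap: 75.3
finger_force: 0.0
```

```bash
python3 gap.py; python3 - <<'E'
from h import *
from cell import cams
t=np.load("topx.npz")["image"]; a=cv2.resize(t[155:235,140:380,::-1],(800,267),interpolation=cv2.INTER_CUBIC)
s=cams.camera("side")["image"]; b=cv2.resize(s[130:330,165:325,::-1],(264,330),interpolation=cv2.INTER_CUBIC)
o=np.zeros((600,800,3),np.uint8); o[:267]=a; o[268:598,:264]=b
cv2.imwrite("pics/end.png",o)
t0=np.load("top.npz")["image"].astype(int); d=np.abs(t.astype(int)-t0).max(2)[150:230,280:380]; print("cradle diff px>40:",(d>40).sum())
E
```

```text
t 29.98 jaw frame x,y,n [-194.5  -389.84  322.24] F x,y,n [ 0.31  0.38 -1.16] gap 75.3 ff 0.0 rot err units [-2.88   1.06  -3.946]
35 [(-11.0, 12), (-1.0, -12), (58.0, 12), (70.0, -11)]
45 [(-13.0, 15), (-3.0, -11), (-1.0, -12), (2.0, -11), (59.0, 14), (69.0, -6), (79.0, -7)]
55 [(0.0, -11), (59.0, 15), (78.0, -13)]
cradle diff px>40: 0
```

View pics/end.png

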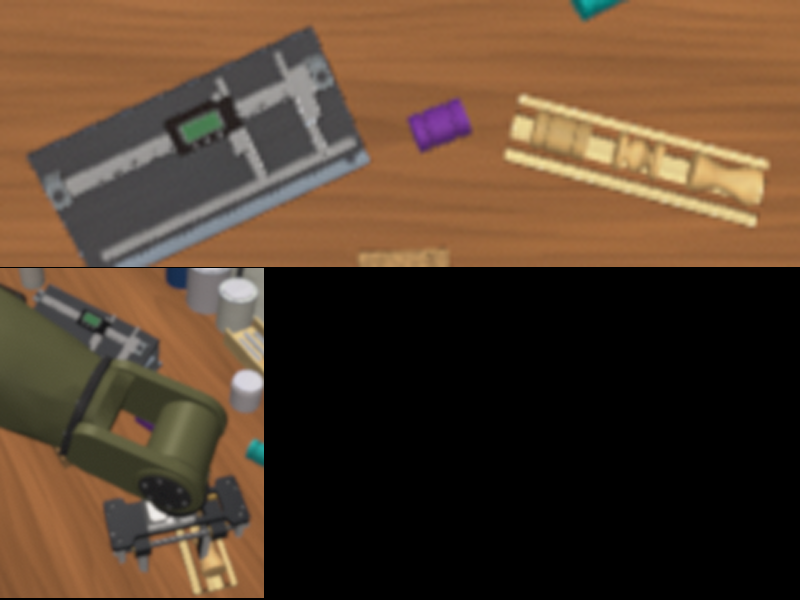

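The final top view shows the foot back in its place on the cradle at crop (560,133), with no pixel in the cradle area differing noticeably from the start. The caliper reads about 60 mm open, with its jaws at about (250,155) and (310,120), and the arm is clear of everything.

```bash
python3 -c "
from cell import job
print(job.sign_off())"
```

```text
the job is handed in; nothing more can be done
None
```

The job is handed in at about 30 s on the robot's clock: the caliper is left set to the pattern foot's length (about 60 mm in the last top view), the foot is back in its own place on the cradle, and the other feet show no change.

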